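# Start the crooked earth-bar bolt square with the nut driver

## Robot

A 6-joint arm with a two-finger parallel gripper is mounted at the origin on the work surface. World frame = base frame: x ahead of the robot, y to its left, z up, the work surface at z = 0. Lengths are in m, angles in rad, forces in N, time in s.
With the tool pointing down it reaches from about 0.35 to 0.775 m from the base axis. Payload 7.3 kg.
Tool frame: the origin (TCP) lies at the very end of the fingers, on their centre line; the grasp point (between the pads) lies 19 mm behind it; z points along the fingers, y is the direction in which the jaws open and shut (so a half turn about z gives the same grasp; the last joint's range is limited). The gripper opens to 92 mm and grips with 3 to 60 N. Pads are 19 mm wide; open, the fingers measure 130 mm over their backs; the gripper's body (75 mm by 190 mm) begins 47 mm behind the grasp point.
Start: joints at [1.179, 0.342, 1.524, -0, 1.275, -0.146], TCP at [0.128, 0.509, 0.227] pointing down, gripper open.
Joint ranges: [-2.53, 2.53], [-0.77, 2.02], [0.04, 2.7], [-1, 4.14], [0.28, 2.66], [-3.11, 3.11]. Speed limits (rad/s): [2.57, 2.57, 3.14, 3.14, 3.14, 3.14].

## Interface

Orientations are given as [roll, pitch, yaw] about the fixed x, y, z axes, in that order (R = Rz(yaw) Ry(pitch) Rx(roll)).
In Python, from cell import monitor, eyes, order gives the robot as it stands. The module is installed in compiled form; this text tells all that it offers.
- The arm moves only by the tool carry_out, never from a script. Its argument "targets" is a list of rows, each a list of 2 entries, a list of its own where there are three numbers: the shift along the tool's x, y, z in m, then the turn about the tool's z in rad. In form: [[[dx, dy, dz], twist], ...]. A call has 1 to 10 rows; each row shifts and turns the pose as measured when the row begins, along the tool's axes as they then stand; what a row does not reach is not made up. A row lasts 1/8 s, in which the tool goes at most 62.5 mm and 10.7 degrees, less where a joint would pass 70% of its speed; a pose out of reach is approached as far as the arm can. A call is refused whole if a number of a shift passes 0.0625 or a number of a turn 0.188, either way. A call with a gripper value outside its range is refused whole. "fingers" is the closure, from 0 (fully open) to 1 (shut), set as the call begins (left out, the last holds). The fingers move at their own pace and stop on an object; "grip_force" is the grip in N (left out, the last holds). Time passes only in rows, so rows that do not move let the fingers close. It gives the time, the measured TCP pose, the force and the opening at its end, in the units of the state.
- monitor.observe(): the state, without advancing time (a new reading comes with each control period).
- eyes.read_camera(name): name is "side" or "top" or "wrist"; returns the picture (400x640x3 uint8, red, green, blue); there is no depth.
- eyes.camera_info(name): a dict with "K" (3x3 intrinsics, pixels), "rvec" (rotation vector, rad) and "tvec" (3), from world to camera coordinates, as OpenCV has them. Camera axes: x right, y down, z forward; pixel columns grow to the right and rows downward; lengths in m; the calibration is good to about 2 mm. A picture is of the moment at which its call begins: read the wrist's pose just before it. camera_info takes no time and is no camera call; for the wrist camera it gives the pose at the moment of the call.
- order.hand_in(): hands the job in, once; it reports no verdict.
The state is a dict: "time": time; "qpos": joint angles; "qvel": joint speeds; "joint_efforts": joint torques, N m; "tool_pos": TCP position; "tool_rot": TCP orientation; "contact_force": force on the tool from outside, world axes, zero at the start; "torque": the same for the moment, N m; "opening": finger opening in m.
Only numpy, scipy, OpenCV 4.12 (cv2) and the standard library are available. Lean on these libraries where they do the work, as an engineer would, in place of code of your own. Each camera call takes 0.05 s, during which the arm holds its last target.

## Task

The steel bolt in the middle of the copper earth bar has only been set in by hand and stands crooked. Take the nut driver from its stand, feel the socket right down over the hexagon head, bring the bolt upright so that it stands square to the bar, and only then, keeping the driver pressed lightly down and never forcing it, give the bolt its first half turn clockwise. Leave the bolt standing square, put the driver back upright and fully down in its hole in the stand, and leave the bin, the relay and the meter where they are.

Things in the scene. Friction and masses are not known exactly. Their poses are not given: they have to be found in the camera images.
- nut_driver: Loose stubby nut driver, 104 mm long, 0.14 to 0.28 kg, standing upright, socket down, in the stand. Origin: centre of the socket's open mouth; z runs up the tool's axis to the handle. Steel socket 30 mm over its corners, z = 0 to 22 mm; 16 mm shaft to z = 44 mm; handle above. x is square to one pair of flats of handle and recess alike; further flats every 60 degrees.
- handle (a point): Grip point on the driver's axis, 80 mm above the mouth, in the dark blue hexagonal handle: 30 mm across flats, each flat 17 mm wide, from 44 to 104 mm above the mouth.
- socket_floor (a point): Centre of the flat floor of the driver's hexagonal recess, 12 mm above the mouth; it rests on the head's top when the driver is fully on. The recess is 20 mm across flats; the first 2 mm at the mouth are flared.
- stand: Fixed grey tool stand. Its tall end is a block 60 x 60 x 44 mm centred on the origin (underside), with one round chamfered hole, 33 mm wide and 36 mm deep, for the driver; from there a ledge 30 mm high with three small sockets (tops at 44 mm) runs 130 mm to its -y. z is up.
- stand_hole (a point): Centre of the floor of the stand's hole, 8 mm above the bench, 36 mm below the hole's mouth. The driver's origin is here when it stands home in the stand.
- earth_bar: Fixed copper earth bar, 40 mm wide (x), 260 mm long (y), 10 mm thick, top face 50 mm above the bench, on two brown insulators and a steel strip. Origin on the bench under the bar's middle; z is up, square to the bar. Fixed screws, up to 11 mm above the bar, stand 55 and 108 mm from its middle along y, both ways.
- hole (a point): Centre of the crooked bolt's tapped hole, in the bar's top face at the bar's middle. The bolt leans about this point.
- bolt: Zinc-plated steel M12 hexagon bolt. Origin in the tapped hole at the bar's top face (sinks 1.75 mm a turn); z runs up the bolt's axis, which starts 5 to 12 degrees off the bar's z. Its x, y do not turn with the bolt: where the head's flats stand is not told, to be felt or seen. It leans stiffly and stays where put: about 4 N sideways at the head tips it, at most 17 degrees about the bar's x and y.
- bolt_top (a point): Centre of the top face of the bolt's head, 30 mm up the bolt's axis from bolt. Hexagon head 19 mm across flats and 8 mm high (the top 1.5 mm turned round), underside 22 mm above the bar; 12 mm shank below. Pushes of up to 15 N on it are safe; a much harder one wedges and spoils it.
- bolt_turn (a joint): How far the bolt has been screwed in, rad: 0 at the start, growing as it is turned clockwise seen from above. It takes about 0.1 N m to turn and stays where it is left. In the socket the head has about 6 degrees of play either way.
- bolt_bin: Bystander: blue bin 75 x 100 x 45 mm with bolts in it. Origin at the centre of its underside.
- relay: Bystander: black relay base 75 x 26 mm with a pale blue relay on it, 54 mm high. Origin at the centre of its underside.
- meter: Bystander: yellow hand-held meter lying flat, 45 x 85 x 30 mm. Origin at the centre of its underside.

How it is judged:
By the outcome, as a careful person would: the job done as asked, in the order asked, and still so for the second after the job is handed in, with the robot touching nothing.
It also fails if it takes over 72 s, if anything falls off the work surface, if the arm or the gripper's body presses on something with over 40 N, if the wrist force passes 120 N, or if a joint passes its speed limit or range.

## Working session

There is one attempt and no reset: what is moved stays moved. The work goes in short steps, Python scripts to look and compute and a tool call to move; the robot and the scene stay as the last step left them, time stands still between calls to the robot, and variables do not carry over. Pictures are saved under pics/ and viewed, and the job is handed in when it is done.

Besides the shell and the picture viewer there is one more tool, called as name(argument=value, ...) on one line, values as JSON. carry_out: Moves the arm, as the interface text tells. Its arguments: {"type":"object","properties":{"targets":{"type":"array","items":{"type":"array"}},"fingers":{"type":"number"},"grip_force":{"type":"number"}},"required":["targets"]}

```bash
mkdir -p pics; ls
python3 - <<'E'
from cell import monitor, eyes
import cv2
s=monitor.observe()
for k in s: print(k,s[k])
for n in ["side","top","wrist"]:
    i=eyes.camera_info(n); print(n,i)
    p=eyes.read_camera(n); cv2.imwrite(f"pics/a_{n}.png",p[:,:,::-1])
E
```

```text
pics
time 0.0
qpos [ 1.17901435e+00  3.42710642e-01  1.52501550e+00 -3.45836479e-06
  1.27535505e+00 -1.45987405e-01]
qvel [-1.06179134e-03  1.63401954e-03  1.41438366e-03  2.25317914e-05
  1.98989846e-03 -1.51165479e-03]
joint_efforts [-1.30930664e-03 -4.31251681e+01 -2.44216830e+01  7.17673148e-02
  5.60577388e-02 -1.27595540e-04]
tool_pos [0.12756795 0.50886008 0.22605174]
tool_rot [-3.14011947e+00 -2.13265289e-04  2.89579893e+00]
contact_force [ 1.02280926 -0.22938828 -0.07913952]
torque [-0.00215262  0.01450548  0.05083301]
opening 0.09179026943650226
side {'K': array([[519.75764184,   0.        , 313.23769749],
       [  0.        , 519.75764184, 205.38557472],
       [  0.        ,   0.        ,   1.        ]]), 'rvec': array([ 0.5151878 , -2.62447932,  1.31129899]), 'tvec': array([0.54530933, 0.22263055, 0.94326615])}
top {'K': array([[454.67695393,   0.        , 315.40449639],
       [  0.        , 454.67695393, 200.5536617 ],
       [  0.        ,   0.        ,   1.        ]]), 'rvec': array([ 2.15911723, -2.19118282,  0.11326783]), 'tvec': array([-0.02273892,  0.58798671,  1.12073853])}
wrist {'K': array([[312.91029683,   0.        , 322.40394788],
       [  0.        , 312.91029683, 194.33274326],
       [  0.        ,   0.        ,   1.        ]]), 'rvec': array([-2.31261174, -1.80452342, -0.22674009]), 'tvec': array([-0.52463195, -0.03192061,  0.3906274 ])}
```

View pics/a_side.png

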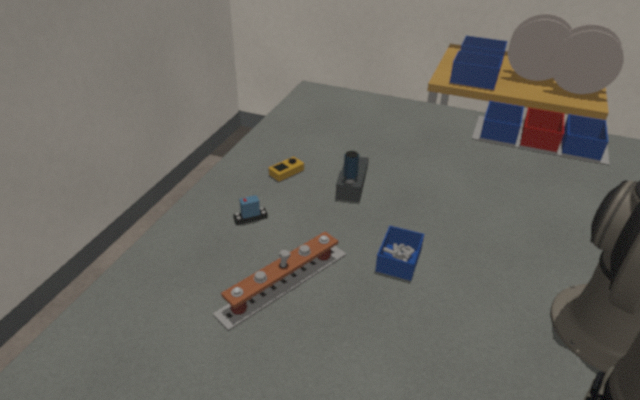

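View pics/a_top.png

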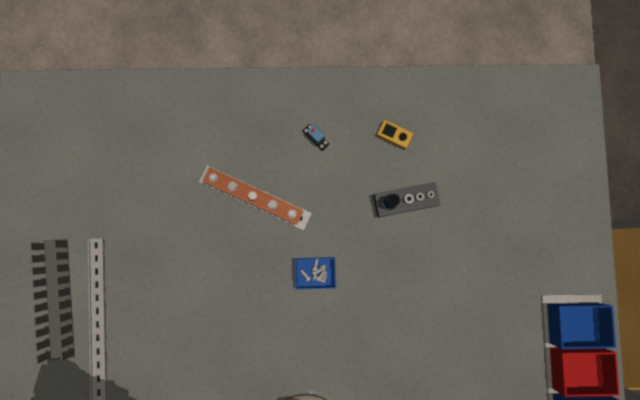

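View pics/a_wrist.png

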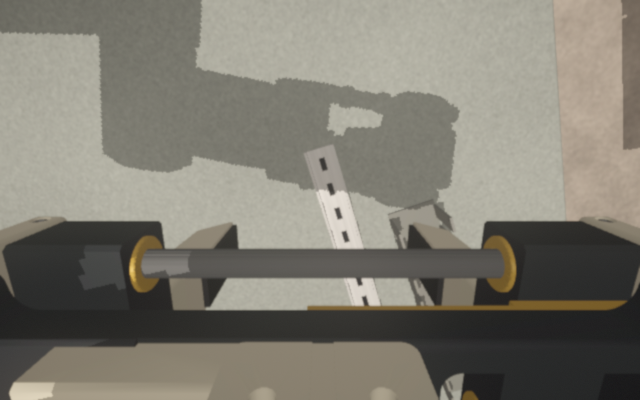

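```bash
cat > h.py <<'E'
import numpy as np, cv2
from scipy.spatial.transform import Rotation as R
from cell import monitor, eyes
def cam(i):
    Rm=cv2.Rodrigues(i['rvec'])[0]; return i['K'],Rm,i['tvec']
def ray(i,uv):
    K,Rm,t=cam(i); c=-Rm.T@t; d=Rm.T@np.linalg.inv(K)@np.array([uv[0],uv[1],1.]); return c,d/np.linalg.norm(d)
def atz(i,uv,z):
    c,d=ray(i,uv); return c+d*(z-c[2])/d[2]
def proj(i,p):
    K,Rm,t=cam(i); p=np.atleast_2d(p); q=(K@(Rm@p.T+t[:,None])).T; return q[:,:2]/q[:,2:]
def tri(obs):
    A=np.zeros((3,3));b=np.zeros(3)
    for i,uv in obs:
        c,d=ray(i,uv);P=np.eye(3)-np.outer(d,d);A+=P;b+=P@c
    return np.linalg.solve(A,b)
def tool(s=None):
    s=s or monitor.observe(); return np.array(s['tool_pos']),R.from_euler('xyz',s['tool_rot']).as_matrix()
E
python3 - <<'E'
from h import *
s=monitor.observe();p,Rt=tool(s)
iw=eyes.camera_info('wrist');K,Rm,t=cam(iw);c=-Rm.T@t
print('cam in tool',Rt.T@(c-p),'\n',(Rm@Rt).T.round(3))
print(Rt.round(3))
T=eyes.camera_info('top');S=eyes.camera_info('side')
print('drv',atz(T,(391,201),.112),tri([(T,(391,201)),(S,(351,155))]))
print('bolt',atz(T,(252,195),.08),tri([(T,(252,195)),(S,(284.5,253.5))]))
for n,u,z in [('scr',(213,177),.061),('scr',(232,186),.06),('scr',(272,204),.06),('scr',(292,213),.061),('relay',(316,137),.04),('meter',(395,134),.03),('bin',(314,273),.03),('standsock',(432,195),.044)]: print(n,atz(T,u,z))
E
python3 - <<'E'
import cv2
a=cv2.imread('pics/a_top.png')[110:300,190:450];cv2.imwrite('pics/a_top2.png',cv2.resize(a,None,fx=3,fy=3,interpolation=2))
a=cv2.imread('pics/a_side.png')[130:330,200:440];cv2.imwrite('pics/a_side2.png',cv2.resize(a,None,fx=3,fy=3,interpolation=2))
E
```

```text
cam in tool [ 0.0664599   0.00038605 -0.15928815] 
 [[-0.    -0.968 -0.25 ]
 [ 1.     0.    -0.   ]
 [ 0.    -0.25   0.968]]
[[-0.97   0.243 -0.   ]
 [ 0.243  0.97  -0.001]
 [ 0.    -0.001 -1.   ]]
drv [ 0.57588153 -0.20803234  0.112     ] [ 0.57725096 -0.20756246  0.11253963]
bolt [0.59827704 0.1218983  0.08      ] [0.59833843 0.12223464 0.07664033]
scr [0.64640375 0.22036756 0.061     ]
scr [0.62351043 0.1737125  0.06      ]
scr [0.57757482 0.07552253 0.06      ]
scr [0.55464903 0.02662355 0.061     ]
relay [ 0.74843088 -0.03526241  0.04      ]
meter [ 0.75593312 -0.23804029  0.03      ]
bin [ 0.40656626 -0.02517638  0.03      ]
standsock [ 0.59583727 -0.3230525   0.044     ]
```

View pics/a_top2.png

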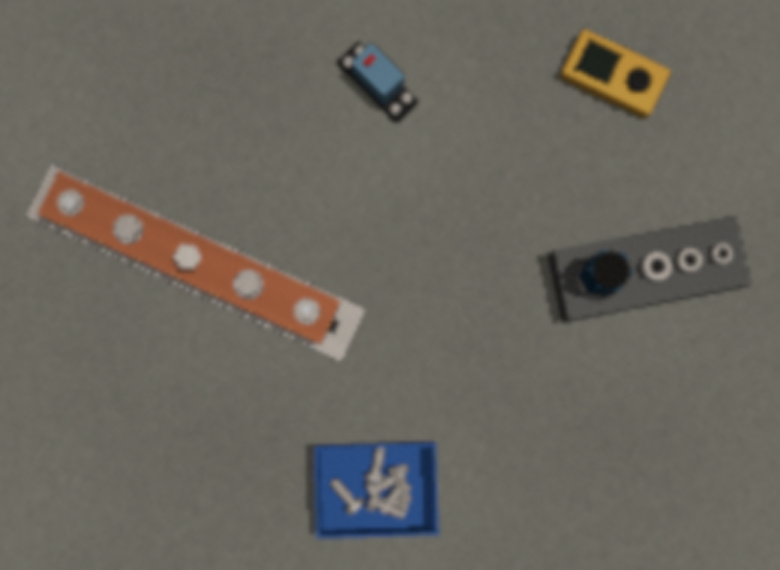

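View pics/a_side2.png

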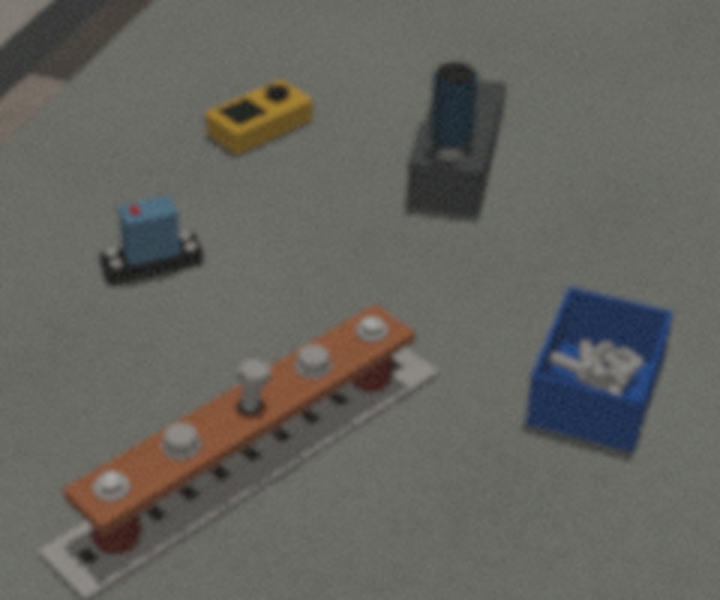

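carry_out(targets=[[[-0.04,-0.038,0],0],[[-0.043,-0.041,0],0],[[-0.043,-0.041,0],0],[[-0.043,-0.041,0],0],[[-0.043,-0.041,0],0],[[-0.043,-0.041,0],0],[[-0.043,-0.041,0],0],[[-0.043,-0.041,0],0],[[-0.043,-0.041,0],0],[[-0.043,-0.041,0],0]], fingers=0)

```text
time: 1.4
tool_pos: [0.4509, -0.0016, 0.2257]
tool_rot: [3.141, 0.002, 2.904]
contact_force: [0.3, 0.4, -0.4]
opening: 0.0918
```

carry_out(targets=[[[-0.043,-0.043,0],0],[[-0.043,-0.043,0],0],[[-0.043,-0.043,0],0],[[-0.032,-0.032,0],0],[[0,0,0],0]])

```text
time: 2.02
tool_pos: [0.5721, -0.2062, 0.2233]
tool_rot: [3.141, 0.0, 2.898]
contact_force: [-0.1, 1.3, -0.6]
opening: 0.0917
```

Run:
```python
from h import *
s=monitor.observe();print(s['tool_pos'],s['tool_rot'],s['qpos'],s['contact_force'])
i=eyes.camera_info('wrist');p=eyes.read_camera('wrist')[:,:,::-1];np.save('w1.npy',p)
cv2.imwrite('pics/b_w.png',p); cv2.imwrite('pics/b_w2.png',cv2.resize(p[100:280,230:430],None,fx=3,fy=3,interpolation=2))
print(proj(i,[.577,-.2076,.112]))
import pickle;pickle.dump(i,open('w1.pkl','wb'))
```

```text
[ 0.57205123 -0.20619165  0.22331444] [3.14050256e+00 1.76196192e-05 2.89795359e+00] [-4.72484215e-01  4.98915842e-01  1.28572764e+00  1.09045155e-03
  1.35717943e+00 -1.79987278e+00] [-0.05030986  1.28218977 -0.63716783]
[[321.7338444  196.38944997]]
```

View pics/b_w.png

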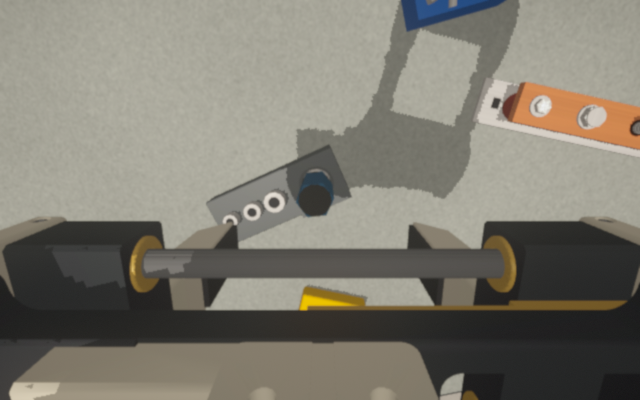

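View pics/b_w2.png

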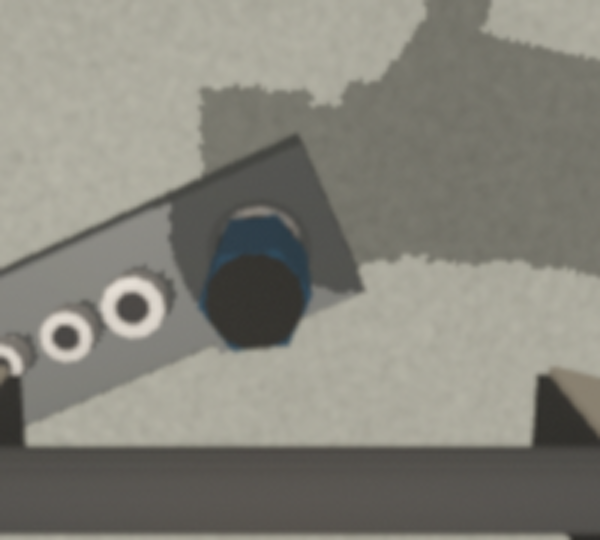

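```bash
cat > fit.py <<'E'
from h import *
from scipy.optimize import minimize
def hexpts(c,yaw,af,z,axis=None):
    a=yaw+np.pi/6+np.arange(6)*np.pi/3
    r=af/np.sqrt(3)
    return np.c_[c[0]+r*np.cos(a),c[1]+r*np.sin(a),np.full(6,z)]
def sil(i,P,shape,off,sc):
    q=(proj(i,P)-off+0.5)*sc-0.5
    h=cv2.convexHull(q.astype(np.float32))
    m=np.zeros(shape,np.uint8); cv2.fillConvexPoly(m,np.round(h*16).astype(np.int32),255,lineType=cv2.LINE_AA,shift=4)
    return m/255.
E
python3 - <<'E'
from fit import *
import pickle
p=np.load('w1.npy').astype(float);i=pickle.load(open('w1.pkl','rb'))
x0,y0,w,h=285,160,65,65;sc=4
c=p[y0:y0+h,x0:x0+w]
c=cv2.resize(c,None,fx=sc,fy=sc,interpolation=cv2.INTER_LINEAR)
B,G,Rr=c[...,0],c[...,1],c[...,2]
m=((B-Rr>20)|((B+G+Rr)/3<62)).astype(np.uint8)
n,l,st,_=cv2.connectedComponentsWithStats(m);k=1+np.argmax(st[1:,4]);m=(l==k).astype(float)
cv2.imwrite('pics/m1.png',np.hstack([c,np.repeat(m[...,None]*255,3,2)]))
def cost(v):
    s=sil(i,np.r_[hexpts(v[:2],v[2],.030,.112),hexpts(v[:2],v[2],.030,.052)],m.shape,np.array([x0,y0]),sc)
    return np.abs(s-m).sum()/m.sum()
best=min((minimize(cost,[.576,-.207,a],method='Nelder-Mead',options=dict(initial_simplex=[[.576,-.207,a],[.579,-.207,a],[.576,-.204,a],[.576,-.207,a+.15]])) for a in np.arange(0,1.04,.13)),key=lambda r:r.fun)
print(best.x,best.fun,'yaw deg mod60',np.degrees(best.x[2])%60)
for d in [-10,-5,0,5,10]: print(d,cost(best.x+[0,0,np.radians(d)]))
E
```

```text
[ 0.57743458 -0.21449772  1.02905154] 0.13238629434141552 yaw deg mod60 58.96031030783393
-10 0.14790776497737396
-5 0.1399384265578155
0 0.13238629434141552
5 0.14792812684595716
10 0.16159581902965092[ WARN:0@0.558] global loadsave.cpp:1063 imwrite_ Unsupported depth image for selected encoder is fallbacked to CV_8U.
```

View pics/m1.png

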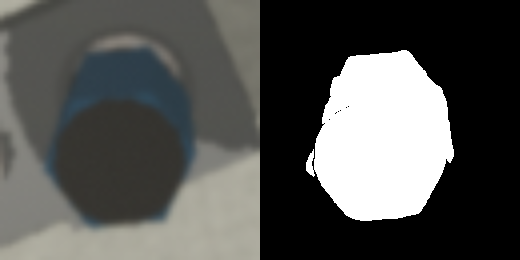

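Run:
```python
from fit import *
import pickle
p=np.load('w1.npy').astype(float);i=pickle.load(open('w1.pkl','rb'))
x0,y0,w,h=285,160,65,65;sc=4
c=p[y0:y0+h,x0:x0+w]
c=cv2.resize(c,None,fx=sc,fy=sc,interpolation=cv2.INTER_LINEAR)
B,G,Rr=c[...,0],c[...,1],c[...,2]
m=((B-Rr>3)|((B+G+Rr)/3<62)).astype(np.uint8)
n,l,st,_=cv2.connectedComponentsWithStats(m);k=1+np.argmax(st[1:,4]);m=(l==k).astype(float)
ff=np.pad(m,1).astype(np.uint8);m=cv2.morphologyEx(m,cv2.MORPH_CLOSE,np.ones((5,5)))
def S(v,zb=.056): return sil(i,np.r_[hexpts(v[:2],v[2],.030,.1115),hexpts(v[:2],v[2],.030,zb)],m.shape,np.array([x0,y0]),sc)
def cost(v):
    return np.abs(S(v,v[3])-m).sum()/m.sum()
best=min((minimize(cost,[.576,-.207,a,.056],method='Nelder-Mead',options=dict(initial_simplex=[[.576,-.207,a,.056],[.579,-.207,a,.056],[.576,-.204,a,.056],[.576,-.207,a+.15,.056],[.576,-.207,a,.046]])) for a in np.arange(0,1.04,.13)),key=lambda r:r.fun)
print(best.x,best.fun,'yaw deg mod60',np.degrees(best.x[2])%60)
for d in [-10,-5,0,5,10]: print(d,cost(best.x+[0,0,np.radians(d),0]))
o=c.copy();cs,_=cv2.findContours((S(best.x,best.x[3])>.5).astype(np.uint8),0,1);cv2.drawContours(o,cs,-1,(0,0,255),1)
cv2.imwrite('pics/m2.png',np.hstack([o,np.repeat(m[...,None]*255,3,2)]).astype(np.uint8))
```

```text
[ 0.57736156 -0.21443051  0.91153286  0.06141543] 0.04641955618897882 yaw deg mod60 52.22698597931767
-10 0.08917129009088492
-5 0.06261143819127497
0 0.04641955618897882
5 0.0629937543712803
10 0.08579227864590697
```

View pics/m2.png

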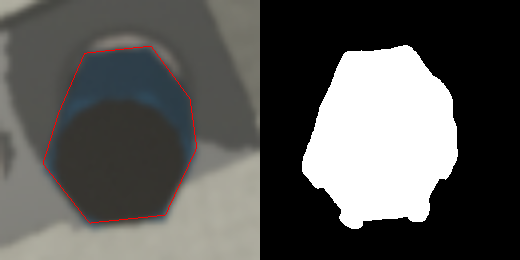

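carry_out(targets=[[[-0.006,-0.004,0],0.14],[[0,0,0],0.14],[[0,0,0],0.135],[[0,0,0],0],[[0,0,0],0]])

```text
time: 2.7
tool_pos: [0.5738, -0.2035, 0.2236]
tool_rot: [3.14, -0.006, 2.48]
contact_force: [0.6, 0.7, 0.4]
opening: 0.0917
```

```bash
cat > hfit.py <<'E'
from fit import *
def handle(tag,z=.1115,c0=(.577,-.211),zb0=.056,a0=.91):
    s=monitor.observe();i=eyes.camera_info('wrist');p=eyes.read_camera('wrist')[:,:,::-1].astype(float)
    print('tool',s['tool_pos'],s['tool_rot'])
    u=proj(i,[c0[0],c0[1],z])[0];x0,y0=int(u[0])-40,int(u[1])-45;w=h=80;sc=4
    c=p[y0:y0+h,x0:x0+w];c=cv2.resize(c,None,fx=sc,fy=sc)
    B,G,Rr=c[...,0],c[...,1],c[...,2]
    m=((B-Rr>3)|((B+G+Rr)/3<62)).astype(np.uint8)
    m[int((222-y0)*sc):]=0
    n,l,st,_=cv2.connectedComponentsWithStats(m);k=1+np.argmax(st[1:,4]);m=(l==k).astype(float)
    m=cv2.morphologyEx(m,cv2.MORPH_CLOSE,np.ones((5,5)))
    S=lambda v: sil(i,np.r_[hexpts(v[:2],v[2],.030,z),hexpts(v[:2],v[2],.030,v[3])],m.shape,np.array([x0,y0]),sc)
    cost=lambda v: np.abs(S(v)-m).sum()/m.sum()
    v0=np.array([*c0,a0,zb0]);best=None
    for a in [-.2,0,.2]:
        sx=np.array([v0+[0,0,a,0]]*5);sx[1,0]+=.003;sx[2,1]+=.003;sx[3,2]+=.15;sx[4,3]-=.01
        r=minimize(cost,sx[0],method='Nelder-Mead',options=dict(initial_simplex=sx))
        if best is None or r.fun<best.fun: best=r
    print(best.x,best.fun,'yaw mod60',np.degrees(best.x[2])%60)
    o=c.copy();cs,_=cv2.findContours((S(best.x)>.5).astype(np.uint8),0,1);cv2.drawContours(o,cs,-1,(0,0,255),1)
    cv2.imwrite(f'pics/{tag}.png',np.hstack([o,np.repeat(m[...,None]*255,3,2)]).astype(np.uint8))
    return best.x
E
python3 - <<'E'
from hfit import *
handle('m3')
T=eyes.camera_info('top');S=eyes.camera_info('side')
for q in [(.577,-.2076,.112),(.5774,-.2144,.112)]: print(proj(T,q),proj(S,q))
E
```

```text
tool [ 0.57380496 -0.20351394  0.22363479] [ 3.13991339 -0.00575034  2.48016063]
[ 0.57071457 -0.20804004  0.88705     0.11151208] 0.19428533392727765 yaw mod60 50.82422105581623
[[390.80113988 200.52812147]] [[351.72946633 155.28180424]]
[[393.68997602 200.31684304]] [[352.50184752 153.82716888]]
```

View pics/m3.png

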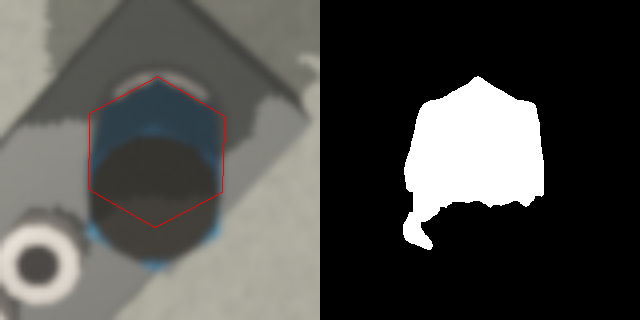

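```bash
sed -i 's|(B+G+Rr)/3<62|(B+G+Rr)/3<78|; s|m\[int((222-y0)\*sc):\]=0|m[int((230-y0)*sc):]=0|' hfit.py
python3 - <<'E'
from hfit import *
handle('m4',c0=(.577,-.208))
E
```

```text
tool [ 0.57384036 -0.20352727  0.22364686] [ 3.13989196 -0.00578074  2.47978659]
[ 0.5785634  -0.21453318  0.91725585  0.0552922 ] 0.09699372333344823 yaw mod60 52.554888939833695
```

View pics/m4.png

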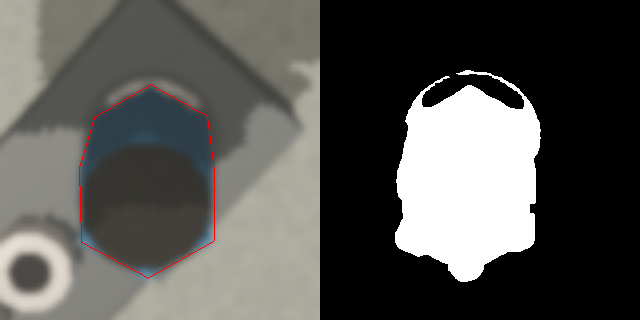

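carry_out(targets=[[[-0.009,-0.005,0.01],0],[[0,0,0.03],0],[[0,0,0.03],0],[[0,0,0.02],0],[[0,0,0.01],0],[[0,0,0],0]])

```text
time: 3.55
tool_pos: [0.5781, -0.216, 0.1177]
tool_rot: [3.141, -0.006, 2.482]
contact_force: [-0.1, -0.6, 0.4]
opening: 0.0918
```

Run:
```python
from hfit import *
s=monitor.observe();p,Rt=tool(s);print(p,s['tool_rot'])
print((Rt.T@(np.array([.578,-.2135,.069])-p)))
p=eyes.read_camera('wrist')[:,:,::-1];cv2.imwrite('pics/c_w.png',p)
```

```text
[ 0.57812172 -0.21601936  0.11774003] [ 3.14058009 -0.00574122  2.48179772]
[0.00136057 0.00186662 0.04875056]
```

View pics/c_w.png

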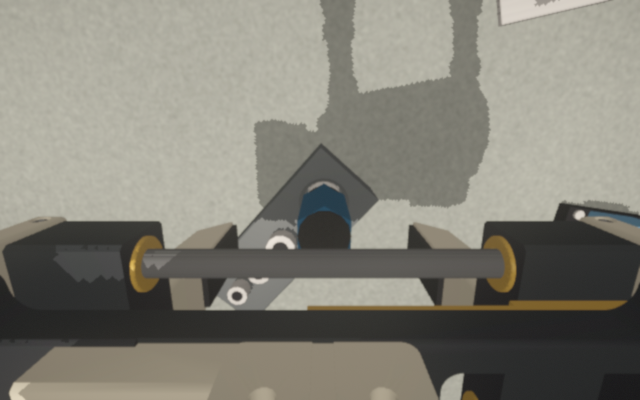

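carry_out(targets=[[[0.001,0.0015,0.02],0],[[0,0,0.018],0],[[0,0,0.008],0],[[0,0,0.002],0],[[0,0,0],0]])

```text
time: 4.22
tool_pos: [0.5817, -0.2162, 0.0745]
tool_rot: [3.139, 0.005, 2.482]
contact_force: [-0.1, -0.4, 0.3]
opening: 0.0921
```

carry_out(targets=[[[0.0035,-0.0005,0.0055],0],[[0,0,0],0],[[0,0,0],0]])

```text
time: 4.6
tool_pos: [0.5791, -0.2145, 0.0699]
tool_rot: [3.138, 0.007, 2.482]
contact_force: [0.5, 0.1, 0.5]
opening: 0.0919
```

carry_out(targets=[[[0,0,0],0],[[0,0,0],0],[[0,0,0],0],[[0,0,0],0],[[0,0,0],0],[[0,0,0],0]], fingers=1, grip_force=40)

```text
time: 5.35
tool_pos: [0.5792, -0.2147, 0.0701]
tool_rot: [3.138, 0.008, 2.482]
contact_force: [0.3, -0.7, -0.2]
opening: 0.0365
```

Run:
```python
from h import *
for k in range(3):
  s=monitor.observe();print(s['tool_pos'],s['tool_rot'],s['contact_force'],s['torque'],s['opening'])
  p=eyes.read_camera('wrist')[:,:,::-1]
cv2.imwrite('pics/d_w.png',p)
```

```text
[ 0.57923057 -0.21465307  0.07010268] [3.1382453  0.00769634 2.48237614] [ 0.27660859 -0.70050034 -0.19841728] [-0.02817767  0.01928449  0.00486745] 0.03654139765910178
[ 0.5792362  -0.2146614   0.07010289] [3.13822631 0.00769624 2.4823535 ] [ 1.14888299 -0.32179379  0.26622158] [-0.02947431  0.018139    0.00666056] 0.03248129580995838
[ 0.57922378 -0.21467283  0.07009804] [3.13825628 0.00769629 2.48234575] [ 1.01940953 -0.1382714   0.56936158] [-0.05958509  0.01798959 -0.06183672] 0.029718228516062553
```

View pics/d_w.png

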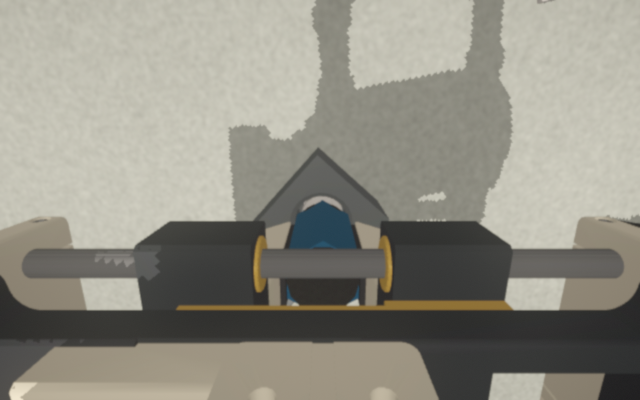

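carry_out(targets=[[[0,0,0],0],[[0,0,-0.005],0],[[0,0,-0.01],0],[[0,0,-0.015],0],[[0,0,-0.02],0],[[0,0,-0.02],0],[[0,0,-0.02],0],[[0,0,-0.015],0],[[0,0,0],0],[[0,0,0],0]])

```text
time: 6.75
tool_pos: [0.5779, -0.2142, 0.1828]
tool_rot: [3.138, 0.008, 2.482]
contact_force: [1.2, 0.2, -2.1]
opening: 0.0294
```

Run:
```python
from h import *
s=monitor.observe();print(s['tool_pos'],s['tool_rot'],s['contact_force'],s['torque'],s['opening'])
p=eyes.read_camera('wrist')[:,:,::-1]
cv2.imwrite('pics/e_w.png',p)
p=eyes.read_camera('side')[:,:,::-1]
cv2.imwrite('pics/e_s.png',cv2.resize(p[70:270,250:450],None,fx=3,fy=3,interpolation=2))
```

```text
[ 0.57794897 -0.21419158  0.18275959] [3.13809503 0.00846881 2.48243738] [ 1.19592365  0.15294714 -2.13951167] [-0.07360038 -0.00262755 -0.0100257 ] 0.02938486913610227
```

View pics/e_w.png

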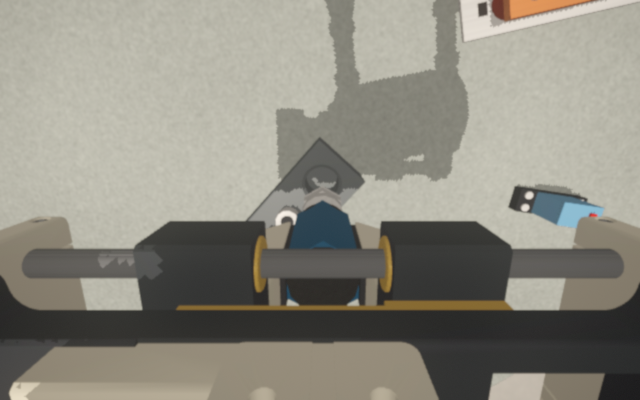

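View pics/e_s.png

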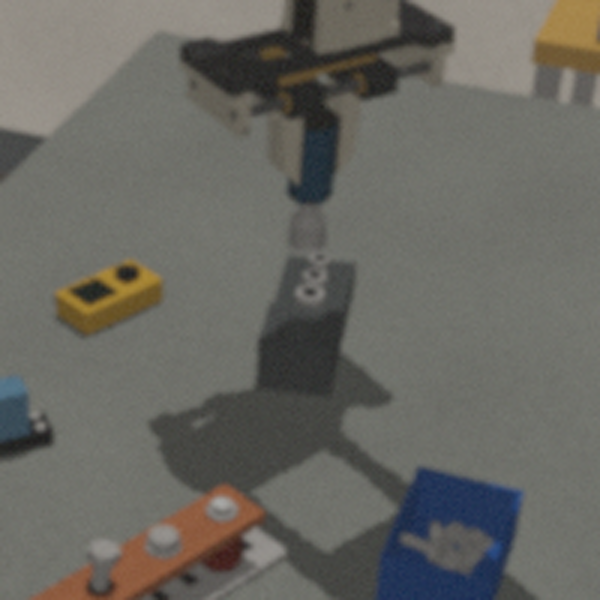

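carry_out(targets=[[[0.01,0.02,0],0],[[0.017,0.036,0],0],[[0.017,0.036,0],0],[[0.017,0.036,0],0],[[0.017,0.036,0],0],[[0.017,0.036,0],0],[[0.017,0.036,0],0],[[0.015,0.03,0],0],[[0,0,0],0],[[0,0,0],0]])

```text
time: 8.1
tool_pos: [0.6384, 0.0937, 0.1756]
tool_rot: [3.141, -0.005, 2.486]
contact_force: [0.4, -0.5, -2.6]
opening: 0.0296
```

```bash
cat > snap.py <<'E'
from h import *
import pickle,sys
def snap(tag,cams=('wrist',)):
    s=monitor.observe();print(s['time'],s['tool_pos'].round(4) if hasattr(s['tool_pos'],'round') else s['tool_pos'],s['tool_rot'],np.round(s['contact_force'],2),np.round(s['torque'],3),s['opening'])
    for c in cams:
        i=eyes.camera_info(c);p=eyes.read_camera(c)[:,:,::-1]
        np.save(f'{tag}_{c}.npy',p);pickle.dump(i,open(f'{tag}_{c}.pkl','wb'));cv2.imwrite(f'pics/{tag}_{c}.png',p)
if __name__=='__main__': snap(sys.argv[1],sys.argv[2:])
def load(tag,c='wrist'): return np.load(f'{tag}_{c}.npy'),pickle.load(open(f'{tag}_{c}.pkl','rb'))
E
python3 snap.py f wrist
```

```text
8.1 [0.6384 0.0937 0.1756] [ 3.14146686 -0.00481221  2.485867  ] [ 0.42 -0.55 -2.6 ] [-0.065  0.013 -0.038] 0.029598023980286808
```

View pics/f_wrist.png

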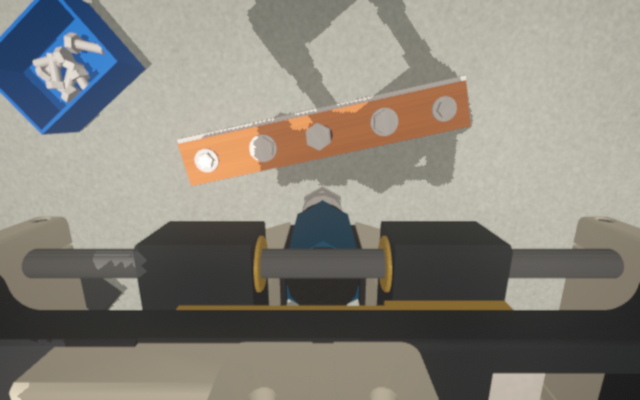

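Run:
```python
from snap import *
p,i=load('f')
a=cv2.resize(p[70:195,170:480],None,fx=2.5,fy=2.5,interpolation=cv2.INTER_CUBIC);cv2.imwrite('pics/f2.png',a)
a=cv2.resize(p[110:165,285:355],None,fx=10,fy=10,interpolation=cv2.INTER_CUBIC);cv2.imwrite('pics/f3.png',a)
```

```text
(no output)
```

View pics/f2.png

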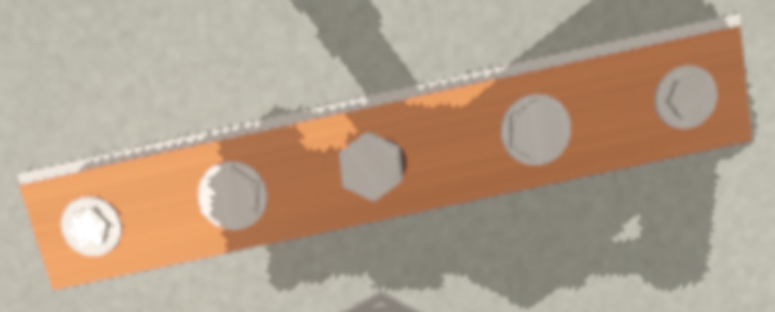

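View pics/f3.png

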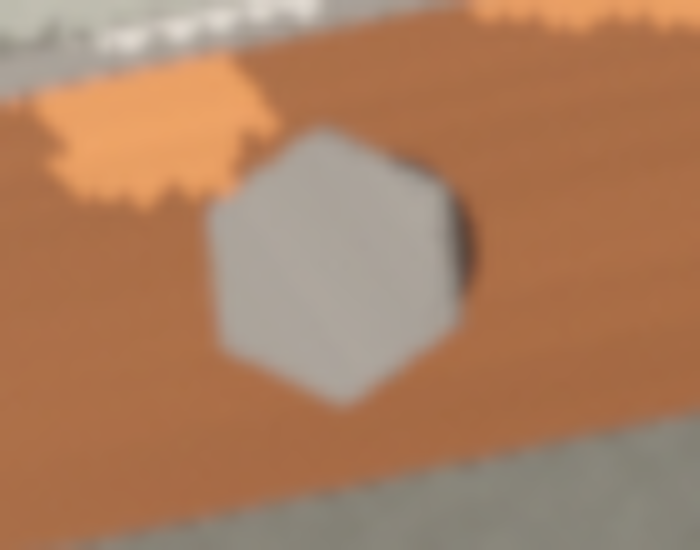

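Run:
```python
from fit import *
from snap import load
from scipy.optimize import least_squares
p,i=load('f')
f2=np.array([(20,183),(740,27),(752,140),(52,290)])
uv=(f2+.5)/2.5-.5+[170,70]
P=np.array([atz(i,u,.05) for u in uv]);print(P.round(4));
print('len',np.linalg.norm(P[0]-P[1]),np.linalg.norm(P[3]-P[2]),'wid',np.linalg.norm(P[0]-P[3]),np.linalg.norm(P[1]-P[2]))
print('mid',P.mean(0),'yaw of y axis',[np.degrees(np.arctan2(*(a-b)[1::-1])) for a,b in((P[1],P[0]),(P[2],P[3]))])
f3=np.array([(320,128),(448,185),(460,320),(343,405),(220,345),(208,212)])
uvb=(f3+.5)/10-.5+[285,110]
def mod(v):
    # hole (hx,hy,.05), lean vector (lx,ly) , yaw
    a=-(v[2]+np.pi/6+np.arange(6)*np.pi/3);r=.019/np.sqrt(3)
    H=np.c_[v[0]+r*np.cos(a),v[1]+r*np.sin(a),np.full(6,v[3])];return proj(i,H)
best=None
for a in np.radians([0,60,120,180,240,300]):
    for fl in (1,):
        for z in (.0795,):
            r=least_squares(lambda v:(mod(np.r_[v,z])-uvb).ravel(),[.6,.12,a+.3]);
            if best is None or r.cost<best.cost: best=r
print(best.x,np.degrees(best.x[2])%60,'flat yaw world',-np.degrees(best.x[2])%60,best.cost,(best.fun.reshape(-1,2)).round(2).tolist())
# screws
f=np.array([(90,226),(231,196),(537,129),(687,97)]);u=(f+.5)/2.5-.5+[170,70]
S=np.array([atz(i,q,z) for q,z in zip(u,(.061,.058,.058,.061))]);print(S.round(4),(S[0]+S[3])/2,(S[1]+S[2])/2,np.linalg.norm(S[0]-S[3]),np.linalg.norm(S[1]-S[2]))
t,_=load('f');
pp,Rt=tool()
print('tool yaw deg',np.degrees(2.4859))
```

```text
[[ 0.5259  0.016   0.05  ]
 [ 0.6386  0.2497  0.05  ]
 [ 0.674   0.2333  0.05  ]
 [ 0.5618 -0.0022  0.05  ]]
len 0.25946637151504226 0.2608381055215023 wid 0.040261166275174974 0.03897684143429988
mid [0.60008975 0.12417702 0.05      ] yaw of y axis [np.float64(64.26326054184977), np.float64(64.54450618610802)]
[0.59711853 0.12135558 3.17875548] 2.129273093972216 flat yaw world 57.870726906027784 0.3793190382248222 [[-0.04, -0.06], [-0.34, 0.09], [-0.32, 0.38], [0.34, -0.22], [0.31, 0.13], [0.05, -0.32]]
[[0.5541 0.0296 0.061 ]
 [0.5762 0.075  0.058 ]
 [0.6231 0.1736 0.058 ]
 [0.6449 0.2194 0.061 ]] [0.59951826 0.12447994 0.061     ] [0.59964604 0.12431509 0.058     ] 0.2104254039369608 0.10913422607781212
tool yaw deg 142.43157829157136
```

Run:
```python
from snap import *
p,i=load('f')
cv2.imwrite('pics/f4.png',cv2.resize(p[175:255,275:375],None,fx=7,fy=7,interpolation=cv2.INTER_CUBIC))
pp,Rt=tool()
for xd in (-.002,0,.002):
    q=[[xd+.015,0,.0621],[xd+.013,.0075,.0621],[xd+.013,-.0075,.0621],[xd+.015,0,.040],[xd+.008,0,.04],[xd+.01732,0,.0181],[xd+.01732,0,-.04],[xd,.015+.00001,.0621]]
    print(xd,proj(i,pp+np.array(q)@Rt.T).round(1).tolist())
```

```text
-0.002 [[321.8, 189.7], [332.0, 192.4], [311.5, 192.4], [321.7, 197.6], [321.7, 207.8], [321.6, 203.5], [321.2, 242.9], [342.1, 209.4]]
0 [[321.8, 187.1], [332.1, 189.7], [311.5, 189.7], [321.7, 194.7], [321.7, 204.9], [321.6, 200.2], [321.2, 238.4], [342.1, 206.9]]
0.002 [[321.8, 184.4], [332.1, 187.1], [311.4, 187.0], [321.7, 191.7], [321.7, 202.0], [321.6, 196.9], [321.2, 233.8], [342.1, 204.3]]
```

View pics/f4.png

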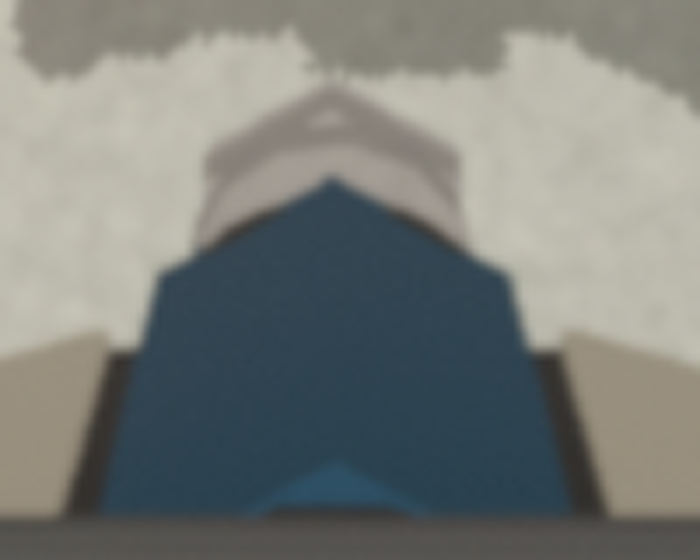

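carry_out(targets=[[[0.02,-0.002,0],0],[[0.02,-0.002,0],0],[[0.005,0,0],-0.05],[[0,0,0],-0.045],[[0,0,0.01],0],[[0,0,0],0],[[0,0,0],0]])

```text
time: 9.02
tool_pos: [0.5982, 0.1128, 0.1645]
tool_rot: [-3.141, -0.006, 2.572]
contact_force: [0.0, -0.5, -2.5]
opening: 0.0297
```

```bash
cat > rel.py <<'E'
from h import *
import sys
t=np.array([float(x) for x in sys.argv[1:4]]);s=monitor.observe();p,Rt=tool(s)
print('pos',p.round(5),'rot',np.round(s['tool_rot'],4),'t',s['time'],'j6',round(s['qpos'][5],3))
print('F',np.round(s['contact_force'],2),'tq',np.round(s['torque'],3),'open',round(s['opening'],4))
print('need tool xyz mm',(Rt.T@(t-p)*1000).round(2), 'toolz',Rt[:,2].round(4))
E
python3 rel.py .5967 .1208 .15
```

```text
pos [0.59819 0.1128  0.16448] rot [-3.1407 -0.0062  2.5725] t 9.025 j6 -0.944
F [ 0.03 -0.48 -2.46] tq [-0.052 -0.025 -0.015] open 0.0297
need tool xyz mm [ 5.48  5.95 14.51] toolz [-0.0057  0.0026 -1.    ]
```

carry_out(targets=[[[0.005,0.006,0.004],0],[[0,0,0],0],[[0,0,0],0]])

```text
time: 9.4
tool_pos: [0.5972, 0.1212, 0.1602]
tool_rot: [-3.141, -0.006, 2.572]
contact_force: [-0.3, 0.0, -2.6]
opening: 0.0298
```

```bash
python3 rel.py .5971 .1206 .15; python3 snap.py g wrist side
python3 - <<'E'
from snap import *
p,i=load('g');a=cv2.resize(p[130:260,240:400],None,fx=4,fy=4,interpolation=2);cv2.imwrite('pics/g2.png',a)
p,i=load('g','side');a=cv2.resize(p[190:310,210:350],None,fx=5,fy=5,interpolation=2);cv2.imwrite('pics/g3.png',a)
E
```

```text
pos [0.5972  0.1212  0.16016] rot [-3.1408 -0.0064  2.5718] t 9.4 j6 -0.929
F [-0.34  0.04 -2.64] tq [-0.077 -0.028  0.024] open 0.0298
need tool xyz mm [-0.3  -0.55 10.16] toolz [-0.0058  0.0028 -1.    ]
9.4 [0.5972 0.1212 0.1602] [-3.14083109 -0.00637893  2.57184702] [-0.34  0.04 -2.64] [-0.077 -0.028  0.024] 0.029782886774474923
```

View pics/g2.png

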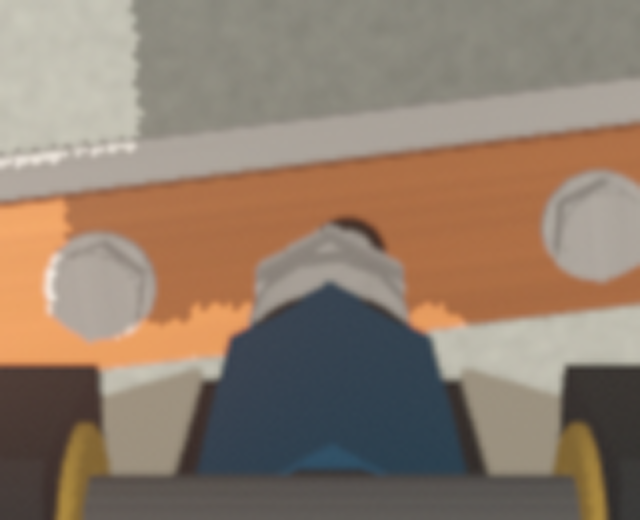

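View pics/g3.png

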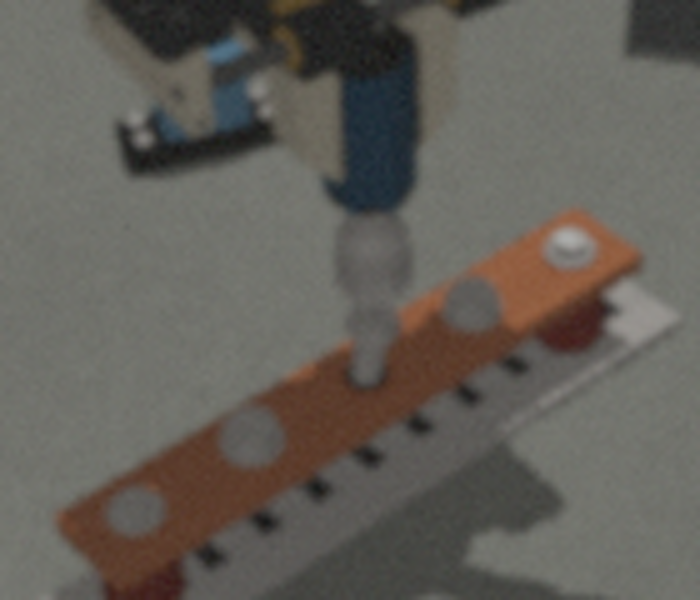

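carry_out(targets=[[[-0.0003,-0.0006,0.006],0],[[0,0,0.004],0],[[0,0,0.002],0],[[0,0,0],0]])

```text
time: 10.0
tool_pos: [0.5969, 0.1202, 0.1471]
tool_rot: [-3.141, -0.007, 2.572]
contact_force: [-1.0, -0.5, -2.7]
opening: 0.03
```

```bash
python3 rel.py .5971 .1206 .15
```

```text
pos [0.59694 0.12024 0.14711] rot [-3.1406 -0.0067  2.5715] t 10.0 j6 -0.931
F [-1.04 -0.48 -2.75] tq [-0.021  0.003 -0.054] open 0.03
need tool xyz mm [ 0.07  0.39 -2.89] toolz [-0.0062  0.0027 -1.    ]
```

carry_out(targets=[[[0,0.0004,0.001],0],[[0,0,0.001],0],[[0,0,0.001],0],[[0,0,0.001],0]])

```text
time: 10.5
tool_pos: [0.5974, 0.1206, 0.1432]
tool_rot: [-3.141, -0.006, 2.571]
contact_force: [0.6, -0.1, -1.7]
opening: 0.0301
```

```bash
python3 rel.py .5971 .1206 .15
```

```text
pos [0.59737 0.12064 0.14322] rot [-3.141  -0.0061  2.5715] t 10.5 j6 -0.93
F [ 0.59 -0.07 -1.68] tq [-0.04  -0.003  0.07 ] open 0.0301
need tool xyz mm [ 0.24 -0.19 -6.78] toolz [-0.0055  0.0028 -1.    ]
```

carry_out(targets=[[[0,0,0.001],0],[[0,0,0.001],0],[[0,0,0.0005],0]])

```text
time: 10.88
tool_pos: [0.5973, 0.1206, 0.1405]
tool_rot: [-3.141, -0.006, 2.572]
contact_force: [0.1, -0.4, -3.0]
opening: 0.0299
```

```bash
python3 rel.py .5971 .1206 .15
```

```text
pos [0.5973  0.12065 0.14051] rot [-3.1409 -0.0062  2.5715] t 10.875 j6 -0.93
F [ 0.06 -0.42 -3.05] tq [-0.03  -0.03  -0.038] open 0.0299
need tool xyz mm [ 0.2  -0.16 -9.49] toolz [-0.0056  0.0028 -1.    ]
```

carry_out(targets=[[[0,0,0.001],0],[[0,0,0.001],0],[[0,0,0.0005],0]])

```text
time: 11.25
tool_pos: [0.5977, 0.1206, 0.1381]
tool_rot: [-3.142, -0.005, 2.571]
contact_force: [0.8, -0.0, -2.6]
opening: 0.0298
```

```bash
python3 rel.py .5971 .1206 .15
```

```text
pos [0.59769 0.12062 0.13809] rot [-3.1415 -0.0053  2.5715] t 11.25 j6 -0.93
F [ 0.75 -0.05 -2.61] tq [-0.005 -0.05   0.006] open 0.0298
need tool xyz mm [  0.55  -0.34 -11.9 ] toolz [-0.0045  0.0028 -1.    ]
```

carry_out(targets=[[[0,0.0006,0.0007],0],[[0,0.0006,0.0007],0],[[0,0,0.0005],0]])

```text
time: 11.62
tool_pos: [0.5984, 0.1211, 0.1362]
tool_rot: [-3.141, -0.005, 2.572]
contact_force: [0.1, -0.8, -1.0]
opening: 0.0299
```

```bash
python3 rel.py .5998 .1235 .13
```

```text
pos [0.5984  0.1211  0.13622] rot [-3.1406 -0.0047  2.5715] t 11.625 j6 -0.928
F [ 0.11 -0.82 -1.01] tq [-0.279 -0.002 -0.004] open 0.0299
need tool xyz mm [0.09 2.78 6.22] toolz [-0.0045  0.0017 -1.    ]
```

carry_out(targets=[[[0,0.0007,0.0004],0],[[0,0.0007,0.0004],0],[[0,0.0005,0.0004],0]])

```text
time: 12.0
tool_pos: [0.5988, 0.1215, 0.1352]
tool_rot: [-3.138, -0.005, 2.572]
contact_force: [-1.5, -4.5, -0.0]
opening: 0.0296
```

```bash
python3 rel.py .5998 .1235 .13
```

```text
pos [0.59879 0.12155 0.13518] rot [-3.1378 -0.0049  2.5716] t 12.0 j6 -0.926
F [-1.49 -4.53 -0.04] tq [-0.915  0.381  0.044] open 0.0296
need tool xyz mm [0.18 2.21 5.18] toolz [-6.2e-03 -5.0e-04 -1.0e+00]
```

carry_out(targets=[[[0,0.0015,0.0005],0],[[0,0.001,0.0005],0]])

```text
time: 12.25
tool_pos: [0.5994, 0.1224, 0.1344]
tool_rot: [-3.135, -0.005, 2.572]
contact_force: [-2.0, -5.0, 2.5]
opening: 0.0298
```

```bash
python3 rel.py .5998 .1235 .13
```

```text
pos [0.59935 0.12237 0.13435] rot [-3.1345 -0.0054  2.5716] t 12.25 j6 -0.922
F [-1.99 -4.96  2.48] tq [-1.189  0.665 -0.003] open 0.0298
need tool xyz mm [0.21 1.22 4.34] toolz [-0.0083 -0.003  -1.    ]
```

carry_out(targets=[[[0,0.0015,0.0008],0],[[0,0.001,0.001],0]])

```text
time: 12.5
tool_pos: [0.5999, 0.1234, 0.1327]
tool_rot: [-3.132, -0.006, 2.572]
contact_force: [-1.8, -4.7, 0.5]
opening: 0.0297
```

```bash
python3 rel.py .6000 .1239 .13
```

```text
pos [0.59986 0.12338 0.13269] rot [-3.1315 -0.0061  2.5716] t 12.5 j6 -0.919
F [-1.77 -4.7   0.48] tq [-1.216  0.681  0.031] open 0.0297
need tool xyz mm [0.15 0.54 2.69] toolz [-0.0105 -0.0052 -0.9999]
```

carry_out(targets=[[[0,0.0008,0.001],0],[[0,0,0.0012],0]])

```text
time: 12.75
tool_pos: [0.5998, 0.1234, 0.1305]
tool_rot: [-3.13, -0.006, 2.572]
contact_force: [-1.7, -3.6, 0.2]
opening: 0.0293
```

```bash
python3 rel.py .6000 .1239 .13
```

```text
pos [0.59978 0.12339 0.1305 ] rot [-3.1297 -0.0065  2.5715] t 12.75 j6 -0.918
F [-1.7  -3.63  0.25] tq [-0.752  0.367  0.051] open 0.0293
need tool xyz mm [0.09 0.56 0.49] toolz [-0.0119 -0.0065 -0.9999]
```

carry_out(targets=[[[0,0,0.001],0],[[0,0,0.001],0]])

```text
time: 13.0
tool_pos: [0.6002, 0.1235, 0.1298]
tool_rot: [-3.131, -0.005, 2.572]
contact_force: [-3.7, -2.6, 7.5]
opening: 0.0299
```

```bash
python3 rel.py .6000 .1239 .13
```

```text
pos [0.6002  0.12353 0.12975] rot [-3.1309 -0.0052  2.5715] t 13.0 j6 -0.918
F [-3.66 -2.64  7.45] tq [-0.754  0.834  0.02 ] open 0.0299
need tool xyz mm [ 0.37  0.2  -0.25] toolz [-0.0101 -0.0062 -0.9999]
```

carry_out(targets=[[[0.0003,0.0014,0.0005],0],[[0,0.001,0.0004],0]])

```text
time: 13.25
tool_pos: [0.6008, 0.1251, 0.1299]
tool_rot: [-3.13, -0.005, 2.572]
contact_force: [-3.1, -5.0, 3.3]
opening: 0.03
```

```bash
python3 rel.py .6000 .1239 .13
```

```text
pos [0.60085 0.12513 0.12985] rot [-3.1297 -0.0048  2.5717] t 13.25 j6 -0.914
F [-3.06 -4.97  3.3 ] tq [-1.2    0.814  0.035] open 0.03
need tool xyz mm [ 0.05 -1.49 -0.13] toolz [-0.0105 -0.0075 -0.9999]
```

carry_out(targets=[[[0,-0.0006,0],0],[[0,-0.0002,0.0002],0]])

```text
time: 13.5
tool_pos: [0.6007, 0.1249, 0.1299]
tool_rot: [-3.131, -0.004, 2.572]
contact_force: [-2.0, -3.2, 1.8]
opening: 0.03
```

```bash
python3 rel.py .6000 .1239 .13
```

```text
pos [0.60065 0.12493 0.12995] rot [-3.1309 -0.0045  2.5718] t 13.5 j6 -0.915
F [-1.96 -3.23  1.84] tq [-0.598  0.378  0.026] open 0.03
need tool xyz mm [-0.01 -1.22 -0.04] toolz [-0.0095 -0.0066 -0.9999]
```

carry_out(targets=[[[0,-0.0006,0],0],[[0,-0.0004,0.0002],0]])

```text
time: 13.75
tool_pos: [0.6005, 0.1247, 0.1299]
tool_rot: [-3.133, -0.004, 2.572]
contact_force: [-1.6, -1.4, 1.8]
opening: 0.03
```

```bash
python3 rel.py .6000 .1239 .13
```

```text
pos [0.60053 0.1247  0.12993] rot [-3.1326 -0.0041  2.5718] t 13.75 j6 -0.917
F [-1.62 -1.41  1.75] tq [-0.348  0.269  0.06 ] open 0.03
need tool xyz mm [ 0.01 -0.96 -0.06] toolz [-0.0083 -0.0054 -1.    ]
```

carry_out(targets=[[[0,-0.0006,0],0],[[0,-0.0004,0.0002],0]])

```text
time: 14.0
tool_pos: [0.6004, 0.1245, 0.1299]
tool_rot: [-3.134, -0.004, 2.572]
contact_force: [0.3, 0.7, 1.8]
opening: 0.0299
```

```bash
python3 rel.py .6000 .1239 .13;python3 snap.py k wrist side top
python3 - <<'E'
from snap import *
p,i=load('k');a=cv2.resize(p[110:260,200:440],None,fx=3,fy=3,interpolation=2);cv2.imwrite('pics/k2.png',a)
p,i=load('k','side');a=cv2.resize(p[200:300,230:340],None,fx=6,fy=6,interpolation=2);cv2.imwrite('pics/k3.png',a)
E
```

```text
pos [0.60041 0.12453 0.12993] rot [-3.1344 -0.0036  2.5718] t 14.0 j6 -0.918
F [0.3  0.72 1.79] tq [-0.1    0.142  0.045] open 0.0299
need tool xyz mm [ 0.01 -0.75 -0.07] toolz [-0.0069 -0.0041 -1.    ]
14.0 [0.6004 0.1245 0.1299] [-3.13439587 -0.0036228   2.57182768] [0.3  0.72 1.79] [-0.1    0.142  0.045] 0.0298772734798616
```

View pics/k2.png

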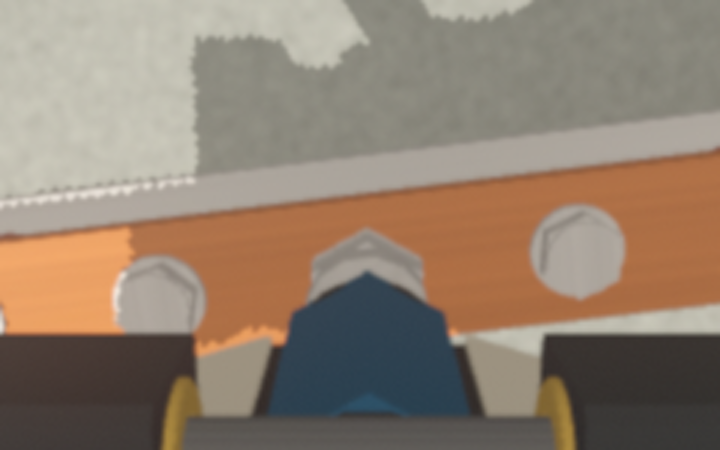

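View pics/k3.png

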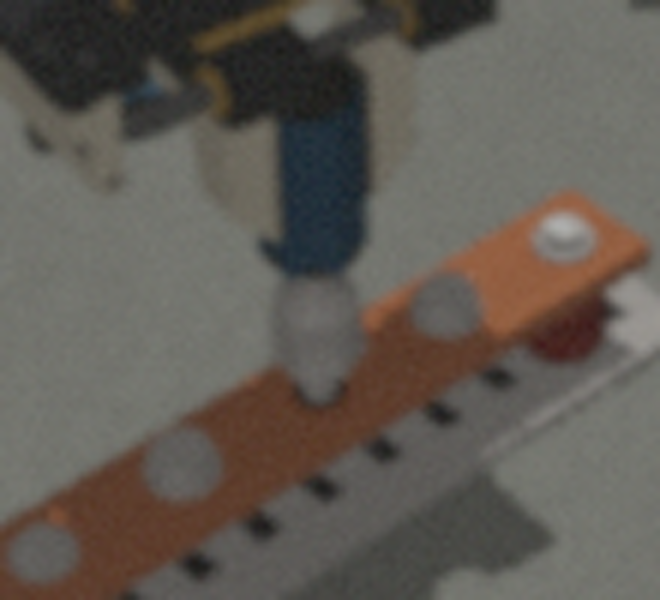

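```bash
python3 - <<'E'
from snap import *
p,i=load('k');pp,Rt=tool()
for x in (0,.0005): print('mouth apex pred',proj(i,pp+Rt@[.015+x,0,.0621]))
print('meas',(np.array([367,229])+.5)/3-.5+[200,110], 'handle apex meas',(np.array([367,271])+.5)/3-.5+[200,110],'pred',proj(i,pp+Rt@[.01732,0,.0181]))
u=(np.array([[159,303],[578.5,252]])+.5)/3-.5+[200,110]
S=np.array([atz(i,q,.058) for q in u]);print(S,S.mean(0),np.linalg.norm(S[0]-S[1]))
print('mouth centre',pp+Rt@[0,0,.0621],'floor',pp+Rt@[0,0,.0501])
q,j=load('k','side')
h=np.array([.5997,.124,.05]);print('side vertical',proj(j,[h,h+[0,0,.018],h+[0,0,.03]]))
h5=h+[0,0,.018];print(proj(j,[h5+[-.0013,-.0013,0]]))
a=(np.array([[318,320],[320,395]])+.5)/6-.5+[230,200];print(a)
E
python3 - <<'E'
import cv2,numpy as np
p=np.load('k_side.npy')
cv2.imwrite('pics/k4.png',cv2.resize(p[240:272,268:300],None,fx=18,fy=18,interpolation=cv2.INTER_CUBIC))
E
```

```text
mouth apex pred [[321.77907811 187.0859465 ]]
mouth apex pred [[321.77875734 186.41489993]]
meas [322. 186.] handle apex meas [322. 200.] pred [[321.64106605 200.2361895 ]]
[[0.57616584 0.07575437 0.058     ]
 [0.62249058 0.17361491 0.058     ]] [0.59932821 0.12468464 0.058     ] 0.10827126436452793
mouth centre [0.59996781 0.12420581 0.06782343] floor [0.60005168 0.12425675 0.07982303]
side vertical [[283.64842828 264.17669935]
 [283.40331924 257.24924176]
 [283.23690144 252.54581591]]
[[284.31168279 256.99675252]]
[[282.58333333 252.91666667]
 [282.91666667 265.41666667]]
```

View pics/k4.png

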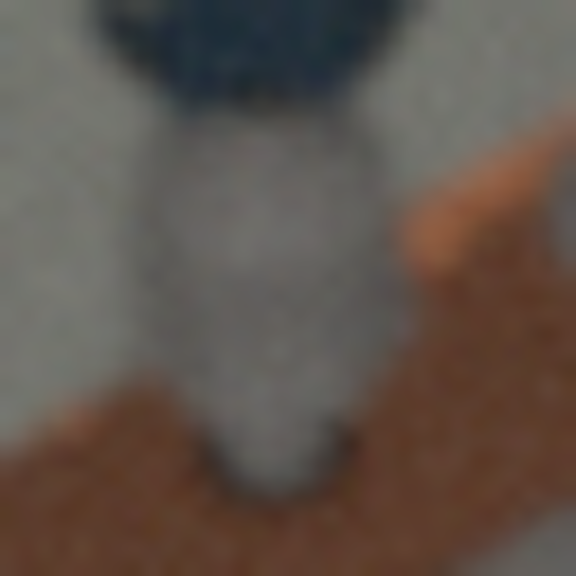

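carry_out(targets=[[[0,0,0.0009],0],[[0,0,0.0004],0]])

```text
time: 14.4
tool_pos: [0.6006, 0.1245, 0.1296]
tool_rot: [-3.135, -0.003, 2.572]
contact_force: [-1.1, 0.1, 5.1]
opening: 0.03
```

```bash
python3 rel.py .6004 .1245 .13
```

```text
pos [0.60063 0.1245  0.12962] rot [-3.1348e+00 -2.6000e-03  2.5720e+00] t 14.4 j6 -0.918
F [-1.14  0.07  5.11] tq [-0.157  0.337  0.065] open 0.03
need tool xyz mm [ 0.2  -0.13 -0.38] toolz [-0.0059 -0.0043 -1.    ]
```

carry_out(targets=[[[0,0,0.0002],0.06],[[0,0,0.0002],0.08],[[0,0,0.0002],0.08]])

```text
time: 14.78
tool_pos: [0.6004, 0.1239, 0.1297]
tool_rot: [-3.133, -0.0, 2.346]
contact_force: [-1.8, 0.1, 3.0]
opening: 0.0298
```

```bash
python3 rel.py .6004 .1245 .13
```

```text
pos [0.60038 0.12387 0.1297 ] rot [-3.1333e+00 -2.0000e-04  2.3462e+00] t 14.775 j6 -0.692
F [-1.8   0.1   3.02] tq [-0.169  0.322  0.13 ] open 0.0298
need tool xyz mm [ 0.44  0.46 -0.3 ] toolz [-0.006  -0.0056 -1.    ]
```

carry_out(targets=[[[0.0004,0.0004,0.0002],0.08],[[0.0001,0.0001,0.0002],0.08],[[0.0001,0.0001,0.0002],0.08],[[0.0001,0.0001,0.0002],0.08]])

```text
time: 15.28
tool_pos: [0.6001, 0.1237, 0.1296]
tool_rot: [-3.132, 0.004, 2.016]
contact_force: [-1.4, -0.2, 5.2]
opening: 0.0296
```

```bash
python3 rel.py .6002 .1246 .13
```

```text
pos [0.60006 0.12372 0.12962] rot [-3.1323  0.0042  2.0161] t 15.275 j6 -0.36
F [-1.42 -0.24  5.22] tq [-0.268  0.382  0.111] open 0.0296
need tool xyz mm [ 0.74  0.5  -0.39] toolz [-0.0066 -0.0078 -0.9999]
```

carry_out(targets=[[[0.0008,0.0005,0.0002],0.08],[[0.0004,0.0003,0.0002],0.08],[[0.0003,0.0002,0.0002],0.08],[[0.0002,0.0002,0.0002],0.08]])

```text
time: 15.78
tool_pos: [0.5999, 0.1239, 0.1295]
tool_rot: [-3.132, 0.01, 1.686]
contact_force: [-1.6, -1.3, 4.0]
opening: 0.0298
```

```bash
python3 rel.py .6002 .1246 .13
```

```text
pos [0.59987 0.12387 0.12952] rot [-3.1323  0.0103  1.6861] t 15.775 j6 -0.026
F [-1.65 -1.28  4.01] tq [-0.259  0.461  0.056] open 0.0298
need tool xyz mm [ 0.68  0.41 -0.49] toolz [-0.008  -0.0113 -0.9999]
```

carry_out(targets=[[[0,0,0.0001],0.08],[[0,0,0.0001],0.08],[[0,0,0.0001],0.08]])

```text
time: 16.15
tool_pos: [0.5995, 0.1238, 0.1295]
tool_rot: [-3.135, 0.013, 1.438]
contact_force: [-0.6, -0.3, 2.4]
opening: 0.0298
```

```bash
python3 rel.py .6002 .1246 .13
```

```text
pos [0.59951 0.12376 0.12953] rot [-3.1347  0.0127  1.4385] t 16.15 j6 0.221
F [-0.62 -0.31  2.38] tq [-0.1    0.285  0.139] open 0.0298
need tool xyz mm [ 0.92  0.57 -0.48] toolz [-0.0085 -0.0116 -0.9999]
```

carry_out(targets=[[[0.0016,0.0009,0.0002],0],[[0.001,0.0005,0.0002],0]])

```text
time: 16.4
tool_pos: [0.6001, 0.1248, 0.1293]
tool_rot: [-3.132, 0.016, 1.441]
contact_force: [-3.7, -3.6, 6.2]
opening: 0.0299
```

```bash
python3 rel.py .6004 .1249 .13
```

```text
pos [0.60014 0.1248  0.12931] rot [-3.1321  0.0159  1.4414] t 16.4 j6 0.222
F [-3.65 -3.57  6.16] tq [-1.001  0.97   0.076] open 0.0299
need tool xyz mm [ 0.12  0.24 -0.69] toolz [-0.0115 -0.0146 -0.9998]
```

carry_out(targets=[[[0.0013,0.001,0.0002],0]])

```text
time: 16.52
tool_pos: [0.6005, 0.1251, 0.1292]
tool_rot: [-3.13, 0.018, 1.443]
contact_force: [-4.6, -4.4, 5.4]
opening: 0.0298
```

```bash
python3 rel.py .6004 .1249 .13
```

```text
pos [0.60047 0.12508 0.12925] rot [-3.1301  0.0181  1.4434] t 16.525 j6 0.222
F [-4.57 -4.45  5.43] tq [-1.109  1.162  0.034] open 0.0298
need tool xyz mm [-0.2  -0.05 -0.75] toolz [-0.0137 -0.0165 -0.9998]
```

carry_out(targets=[[[0.0014,0.001,0],0],[[-0.0008,-0.0005,0],0],[[-0.0006,-0.0004,0],0]])

```text
time: 16.9
tool_pos: [0.6, 0.1244, 0.1295]
tool_rot: [-3.129, 0.019, 1.448]
contact_force: [-0.4, 1.2, 2.0]
opening: 0.0296
```

```bash
python3 rel.py .6004 .1249 .13
```

```text
pos [0.60005 0.12444 0.12953] rot [-3.1287  0.0194  1.4481] t 16.9 j6 0.218
F [-0.37  1.22  1.96] tq [ 0.255  0.004 -0.007] open 0.0296
need tool xyz mm [ 0.49  0.29 -0.48] toolz [-0.0151 -0.0177 -0.9997]
```

carry_out(targets=[[[0,0,-0.003],0],[[0,0,-0.006],0],[[0,0,-0.01],0],[[0,0,-0.012],0],[[-0.02,0,0],0],[[-0.025,0,0],0],[[0,0,0],0],[[0,0,0],0]])

```text
time: 17.9
tool_pos: [0.5939, 0.0769, 0.1627]
tool_rot: [-3.127, 0.02, 1.449]
contact_force: [-0.2, -0.8, -2.2]
opening: 0.03
```

```bash
python3 rel.py .6004 .1249 .16;python3 snap.py l wrist
python3 - <<'E'
from snap import *
p,i=load('l');print(proj(i,[.5997,.1243,.08]))
a=cv2.resize(p[80:220,180:470],None,fx=2.5,fy=2.5,interpolation=2);cv2.imwrite('pics/l2.png',a)
u=proj(i,[.5997,.1243,.08])[0].astype(int);print(u)
a=cv2.resize(p[u[1]-28:u[1]+28,u[0]-35:u[0]+35],None,fx=10,fy=10,interpolation=2);cv2.imwrite('pics/l3.png',a)
E
```

```text
pos [0.59392 0.07686 0.16265] rot [-3.1267  0.0205  1.449 ] t 17.9 j6 0.139
F [-0.17 -0.78 -2.15] tq [-0.092  0.05   0.028] open 0.03
need tool xyz mm [48.51  0.62  1.65] toolz [-0.0173 -0.0185 -0.9997]
17.9 [0.5939 0.0769 0.1627] [-3.12670455  0.02047208  1.44896437] [-0.17 -0.78 -2.15] [-0.092  0.05   0.028] 0.03001685432280673
[[323.54084675 137.54305254]]
[323 137]
```

View pics/l2.png

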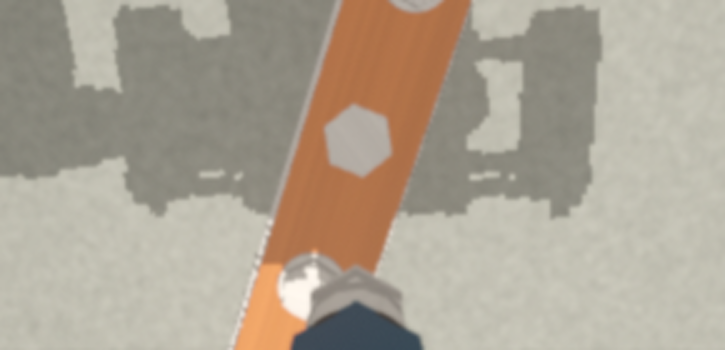

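View pics/l3.png

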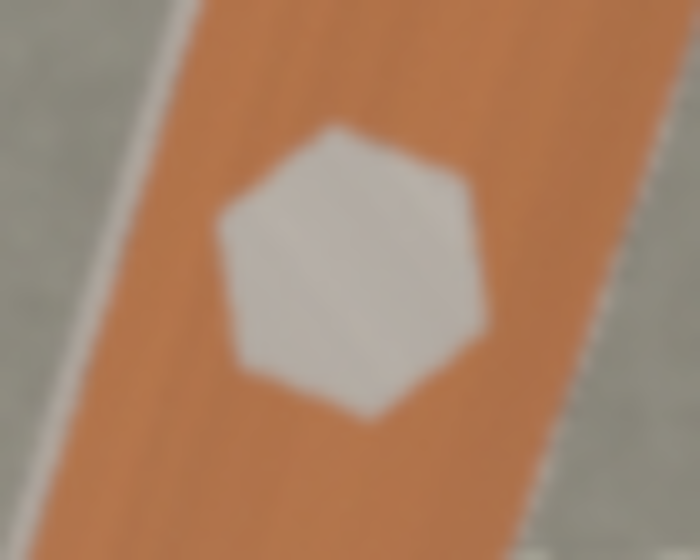

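```bash
cat > bolt.py <<'E'
from fit import *
from snap import load
from scipy.optimize import least_squares
def bolt(i,verts,o,sc,z=.0795,yaw0=None):
    uvb=(np.array(verts)+.5)/sc-.5+np.array(o)
    best=None
    for a in np.radians(np.arange(0,360,60)+20):
        def f(v):
            b=-(v[2]+np.pi/6+np.arange(6)*np.pi/3);r=.019/np.sqrt(3)
            return (proj(i,np.c_[v[0]+r*np.cos(b),v[1]+r*np.sin(b),np.full(6,z)])-uvb).ravel()
        r=least_squares(f,[.6,.12,a])
        if best is None or r.cost<best.cost:best=r
    print('bolt top',best.x[:2].round(5),'flat yaw',(-np.degrees(best.x[2])%60).round(2),'cost',best.cost.round(3));return best.x
E
python3 - <<'E'
from bolt import *
p,i=load('l')
bolt(i,[(337,125),(467,180),(490,325),(372,422),(242,368),(217,220)],(288,109),10,z=.0797)
e=lambda q:atz(i,(np.array(q)+.5)/10-.5+[288,109],.05)
L=[e((200,0)),e((32,545))];Rr=[e((695,20)),e((515,545))]
ax=np.array([np.cos(np.radians(64.4)),np.sin(np.radians(64.4))]);n=np.array([ax[1],-ax[0]])
print('perp L',[n@q[:2] for q in L],'R',[n@q[:2] for q in Rr], 'dirs',[np.degrees(np.arctan2(*(a[0]-a[1])[1::-1])) for a in (L,Rr)])
print('hole perp',n@[.5999,.1243],'along',ax@[.5999,.1243])
cv2.imwrite('pics/l4.png',cv2.resize(p[0:215,220:420],None,fx=3.5,fy=3.5)[:,:])
E
```

```text
bolt top [0.5994 0.1255] flat yaw 1.56 cost 0.481
perp L [np.float64(0.4674231632692963), np.float64(0.4675940867346704)] R [np.float64(0.5070660391698696), np.float64(0.5075654086245146)] dirs [np.float64(64.60216632432164), np.float64(65.0149396258134)]
hole perp 0.4873010740143413 along 0.3713060237384648
```

```bash
python3 -c "
import cv2;a=cv2.imread('pics/l4.png');print(a.shape);cv2.imwrite('pics/l4.png',cv2.resize(a,None,fx=.78,fy=.78))"
```

```text
(752, 700, 3)
```

View pics/l4.png

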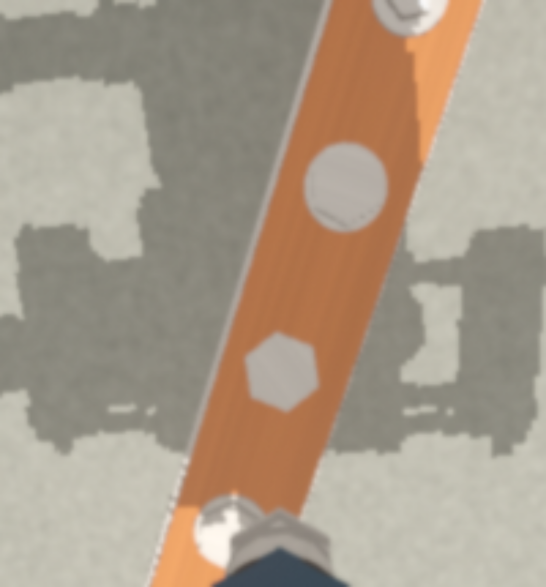

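Run:
```python
from bolt import *
p,i=load('l')
ax=np.array([np.cos(np.radians(64.4)),np.sin(np.radians(64.4))]);n=np.array([ax[1],-ax[0]])
for c in [(345.5,187),(232,532),(409,-4)]:
    u=np.array(c)/2.73+[220-.3,-.3]
    for z in (.056,.061):
        q=atz(i,u,z);print(c,z,q,'along',ax@q[:2],'perp',n@q[:2])
q,j=load('f')
# same analysis for frame f: screws
f=np.array([(90,226),(231,196),(537,129),(687,97)]);u=(f+.5)/2.5-.5+[170,70]
for k in u: q=atz(j,k,.058);print('f',ax@q[:2],n@q[:2])
for m in [.5971,.1214],[.5994,.1255]: print(ax@m,n@m)
```

```text
(345.5, 187) 0.056 [0.62347491 0.17356348 0.056     ] along 0.425919810122111 perp 0.4872756471585331
(345.5, 187) 0.061 [0.62312495 0.17304625 0.061     ] along 0.4253021522684406 perp 0.48718353215775195
(232, 532) 0.056 [0.57673988 0.07496104 0.056     ] along 0.3168033825909538 perp 0.4877331870807671
(232, 532) 0.061 [0.57727342 0.07630783 0.061     ] along 0.3182485065672874 perp 0.48763242255709166
(409, -4) 0.056 [0.6456098  0.21986256 0.056     ] along 0.47723800614974116 perp 0.4872324409107828
(409, -4) 0.061 [0.6448414  0.21847008 0.061     ] along 0.47565020800913593 perp 0.48714114269868164
f 0.26490589055461183 0.48712442808471024
f 0.31664309068155727 0.487248993950019
f 0.425776699882718 0.48688205481156066
f 0.47763373458825137 0.4869849490140512
0.36748086931524443 0.4860289916119328
0.37217217989574997 0.48633165485257646
```

carry_out(targets=[[[0,0,0],-0.149],[[0.016,0,0],0],[[0.016,0,0],0],[[0.01,0,0],0],[[0,0,0],0],[[0,0,0],0]])

```text
time: 18.7
tool_pos: [0.5921, 0.1246, 0.1613]
tool_rot: [-3.123, 0.018, 1.598]
contact_force: [-0.4, -0.5, -2.7]
opening: 0.0298
```

```bash
python3 rel.py .6004 .1266 .15
```

```text
pos [0.5921  0.12461 0.16134] rot [-3.1231  0.0178  1.5983] t 18.7 j6 0.068
F [-0.44 -0.53 -2.68] tq [-0.03  -0.001 -0.004] open 0.0298
need tool xyz mm [ 1.96  8.56 11.15] toolz [-0.018  -0.0183 -0.9997]
```

carry_out(targets=[[[0.002,0.0085,-0.03],0],[[0,0,0],0],[[0,0,0.02],0],[[0,0,0.02],0],[[0,0,0],0],[[0,0,0],0]])

```text
time: 19.45
tool_pos: [0.5982, 0.1242, 0.1473]
tool_rot: [-3.118, 0.019, 1.595]
contact_force: [0.7, -0.9, -2.4]
opening: 0.0299
```

```bash
python3 rel.py .6004 .1266 .15
```

```text
pos [0.59818 0.12416 0.14726] rot [-3.118   0.0189  1.5947] t 19.45 j6 0.071
F [ 0.71 -0.87 -2.44] tq [-0.008  0.019 -0.018] open 0.0299
need tool xyz mm [ 2.34  2.21 -2.84] toolz [-0.0232 -0.0195 -0.9995]
```

carry_out(targets=[[[0,0,-0.03],0],[[0,0,0],0],[[0,0,0],0]])

```text
time: 19.82
tool_pos: [0.5986, 0.1244, 0.1776]
tool_rot: [-3.118, 0.019, 1.594]
contact_force: [-0.5, -0.2, -2.8]
opening: 0.0296
```

```bash
python3 rel.py .6004 .1266 .15|tail -1
```

```text
need tool xyz mm [ 2.69  2.48 27.46] toolz [-0.0233 -0.0196 -0.9995]
```

carry_out(targets=[[[0.0,0.04,0.0],0],[[0,0,0],0],[[0,0,0],0]])

```text
time: 20.2
tool_pos: [0.6373, 0.1252, 0.1732]
tool_rot: [-3.112, 0.019, 1.595]
contact_force: [-0.8, -0.1, -2.4]
opening: 0.0301
```

```bash
python3 rel.py .6004 .1266 .15|tail -1
```

```text
need tool xyz mm [  2.69 -36.19  24.26] toolz [-0.0291 -0.0201 -0.9994]
```

carry_out(targets=[[[-0.04,0,0],0],[[0,0,0],0],[[0,0,0],0]])

```text
time: 20.58
tool_pos: [0.6362, 0.0853, 0.173]
tool_rot: [-3.11, 0.019, 1.596]
contact_force: [0.4, -1.2, -4.1]
opening: 0.0299
```

```bash
python3 rel.py .6004 .1266 .15|tail -1
```

```text
need tool xyz mm [ 42.61 -34.07  23.27] toolz [-0.0316 -0.0197 -0.9993]
```

carry_out(targets=[[[0,-0.06,0.0],0],[[0,0,0],0],[[0,0,0],0]])

```text
time: 20.95
tool_pos: [0.5716, 0.0857, 0.1718]
tool_rot: [-3.102, 0.018, 1.598]
contact_force: [-0.0, 0.2, -3.2]
opening: 0.0298
```

```bash
python3 rel.py .6004 .1266 .15|tail -1
```

```text
need tool xyz mm [40.54 30.72 19.82] toolz [-0.039  -0.0194 -0.9991]
```

carry_out(targets=[[[0.0,-0.06,0.0],0],[[0,0,0],0],[[0,0,0],0]])

```text
time: 21.32
tool_pos: [0.5117, 0.0852, 0.1738]
tool_rot: [-3.103, 0.018, 1.599]
contact_force: [-0.1, 0.1, -2.3]
opening: 0.0299
```

```bash
python3 rel.py .6004 .1266 .15
```

```text
pos [0.51173 0.08517 0.17379] rot [-3.1026  0.0181  1.599 ] t 21.325 j6 0.008
F [-0.13  0.13 -2.34] tq [ 0.009 -0.009 -0.049] open 0.0299
need tool xyz mm [39.34 90.63 19.56] toolz [-0.0385 -0.0192 -0.9991]
```

carry_out(targets=[[[0,0.0,-0.06],0],[[0,0,0],0],[[0,0,0],0]])

```text
time: 21.7
tool_pos: [0.5179, 0.0868, 0.2358]
tool_rot: [-3.106, 0.018, 1.599]
contact_force: [0.1, -0.2, -2.7]
opening: 0.0299
```

```bash
python3 rel.py .6004 .1266 .15|grep -v F
```

```text
pos [0.51792 0.08679 0.23585] rot [-3.1062  0.018   1.5992] t 21.7 j6 0.007
need tool xyz mm [38.99 86.54 82.15] toolz [-0.0348 -0.019  -0.9992]
```

carry_out(targets=[[[0.0,0,0.06],0],[[0,0,0],0],[[0,0,0],0]])

```text
time: 22.08
tool_pos: [0.5184, 0.0858, 0.1756]
tool_rot: [-3.109, 0.018, 1.599]
contact_force: [1.1, 0.2, -2.2]
opening: 0.0297
```

```bash
python3 rel.py .6004 .1266 .15|grep -v F
```

```text
pos [0.51839 0.08576 0.17558] rot [-3.1094  0.0179  1.5991] t 22.075 j6 0.008
need tool xyz mm [38.96 83.89 22.2 ] toolz [-0.0317 -0.0188 -0.9993]
```

carry_out(targets=[[[0,0.0,-0.06],0],[[0,0,0],0],[[0,0,0.06],0],[[0,0,0],0],[[0,0,-0.06],0],[[0,0,0],0],[[0,0,0.06],0],[[0,0,0],0]])

```text
time: 23.08
tool_pos: [0.526, 0.0863, 0.1915]
tool_rot: [-3.13, 0.018, 1.599]
contact_force: [-0.3, -0.9, -1.6]
opening: 0.0295
```

```bash
python3 rel.py .6004 .1266 .15|grep -v F
```

```text
pos [0.52605 0.08626 0.1915 ] rot [-3.1305  0.0176  1.5988] t 23.075 j6 0.008
need tool xyz mm [38.97 75.9  39.98] toolz [-0.0106 -0.0179 -0.9998]
```

carry_out(targets=[[[0,0.0,-0.05],0],[[0,0,0],0],[[0,0,0.06],0],[[0,0,0],0],[[0,0,0],0]])

```text
time: 23.7
tool_pos: [0.5312, 0.0865, 0.1935]
tool_rot: [3.138, 0.017, 1.599]
contact_force: [-0.3, 0.2, -1.9]
opening: 0.0301
```

```bash
python3 rel.py .6004 .1266 .15|grep -v F
```

```text
pos [0.53121 0.08647 0.1935 ] rot [3.1385 0.0175 1.5987] t 23.7 j6 0.008
need tool xyz mm [38.94 70.15 43.04] toolz [ 0.0036 -0.0174 -0.9998]
```

carry_out(targets=[[[0.05,0,0],0.18],[[0,0,0],0],[[0,0,0],0]])

```text
time: 24.08
tool_pos: [0.5328, 0.1374, 0.1989]
tool_rot: [3.127, 0.015, 1.414]
contact_force: [-0.1, 0.1, -2.7]
opening: 0.0299
```

```bash
python3 rel.py .6004 .1266 .15|grep -v F
```

```text
pos [0.53282 0.13744 0.19893] rot [3.1271 0.0146 1.4137] t 24.075 j6 0.287
need tool xyz mm [ 0.58 67.73 49.91] toolz [ 0.012  -0.0167 -0.9998]
```

carry_out(targets=[[[0,0,0],-0.18],[[0,0,0],0],[[0,0,0],0]])

```text
time: 24.45
tool_pos: [0.534, 0.1359, 0.2016]
tool_rot: [3.127, 0.017, 1.594]
contact_force: [-0.1, -0.1, -3.0]
opening: 0.0298
```

```bash
python3 rel.py .6004 .1266 .15|grep -v F
```

```text
pos [0.53398 0.1359  0.20162] rot [3.1266 0.017  1.5938] t 24.45 j6 0.104
need tool xyz mm [-9.94 65.41 52.78] toolz [ 0.0154 -0.0167 -0.9997]
```

carry_out(targets=[[[-0.01,0.04,0.0],0],[[0,0.02,0],0],[[0,0,0],0]])

```text
time: 24.82
tool_pos: [0.5953, 0.126, 0.2032]
tool_rot: [3.127, 0.017, 1.586]
contact_force: [-0.6, -0.3, -2.4]
opening: 0.0301
```

```bash
python3 rel.py .5993 .1266 .15|grep -v F
```

```text
pos [0.59533 0.12601 0.20321] rot [3.1268 0.017  1.586 ] t 24.825 j6 0.082
need tool xyz mm [ 1.43  3.19 53.25] toolz [ 0.015  -0.0167 -0.9997]
```

carry_out(targets=[[[0,-0.045,0.01],0],[[0,0,0],0],[[0,0.045,0.01],0],[[0,0,0],0],[[0,0,0],0]])

```text
time: 25.45
tool_pos: [0.5914, 0.125, 0.182]
tool_rot: [3.132, 0.017, 1.58]
contact_force: [-1.4, 0.3, -2.4]
opening: 0.0297
```

```bash
python3 rel.py .5993 .1266 .15|grep -v F
```

```text
pos [0.59138 0.12498 0.18203] rot [3.1316 0.0174 1.5802] t 25.45 j6 0.088
need tool xyz mm [ 2.11  7.61 32.08] toolz [ 0.0102 -0.0173 -0.9998]
```

carry_out(targets=[[[0,-0.05,0],0],[[0,0,0],0],[[0,0.055,0.01],0],[[0,0,0],0],[[0,0,0],0]])

```text
time: 26.08
tool_pos: [0.5932, 0.125, 0.1726]
tool_rot: [3.133, 0.017, 1.579]
contact_force: [-0.8, 0.1, -4.4]
opening: 0.0298
```

```bash
python3 rel.py .5993 .1266 .15|grep -v F
```

```text
pos [0.59319 0.12499 0.17257] rot [3.1332 0.0175 1.5791] t 26.075 j6 0.089
need tool xyz mm [ 1.96  5.93 22.59] toolz [ 0.0086 -0.0174 -0.9998]
```

carry_out(targets=[[[0.0015,0.0055,0.008],0],[[0,0,0.008],0],[[0,0,0.005],0],[[0,0,0],0]])

```text
time: 26.58
tool_pos: [0.5982, 0.1265, 0.1515]
tool_rot: [3.132, 0.017, 1.579]
contact_force: [0.6, -0.6, -2.2]
opening: 0.0297
```

```bash
python3 rel.py .5988 .1266 .14
```

```text
pos [0.59816 0.12653 0.15155] rot [3.1318 0.0173 1.5793] t 26.575 j6 0.091
F [ 0.6  -0.6  -2.21] tq [-0.111  0.04  -0.046] open 0.0297
need tool xyz mm [ 0.27  0.53 11.55] toolz [ 0.0099 -0.0172 -0.9998]
```

carry_out(targets=[[[0,0.0005,0.004],0],[[0,0,0.002],0],[[0,0,0.002],0],[[0,0,0.001],0],[[0,0,0.001],0]])

```text
time: 27.2
tool_pos: [0.599, 0.1263, 0.1414]
tool_rot: [3.131, 0.017, 1.579]
contact_force: [-0.7, -0.2, -2.0]
opening: 0.0297
```

```bash
python3 rel.py .5988 .1266 .13
```

```text
pos [0.59897 0.12633 0.14142] rot [3.1309 0.0172 1.5793] t 27.2 j6 0.091
F [-0.65 -0.16 -2.05] tq [-0.151  0.115 -0.031] open 0.0297
need tool xyz mm [ 0.47 -0.29 11.41] toolz [ 0.0108 -0.0171 -0.9998]
```

carry_out(targets=[[[0,0,0.001],0],[[0,0,0.001],0],[[0,0,0.001],0],[[0,0,0.001],0]])

```text
time: 27.7
tool_pos: [0.5992, 0.1259, 0.1379]
tool_rot: [3.13, 0.018, 1.579]
contact_force: [-1.2, -1.7, 1.2]
opening: 0.0295
```

```bash
python3 rel.py .5988 .1266 .13
```

```text
pos [0.59924 0.12589 0.13793] rot [3.13   0.0179 1.5793] t 27.7 j6 0.091
F [-1.19 -1.69  1.22] tq [-0.385  0.386 -0.111] open 0.0295
need tool xyz mm [ 0.85 -0.53  7.91] toolz [ 0.0117 -0.0178 -0.9998]
```

carry_out(targets=[[[-0.0005,-0.0003,0.0006],0],[[-0.0003,0,0.001],0],[[0,0,0.001],0]])

```text
time: 28.08
tool_pos: [0.5989, 0.1252, 0.135]
tool_rot: [3.13, 0.017, 1.579]
contact_force: [-0.0, -0.5, -1.9]
opening: 0.0302
```

```bash
python3 rel.py .5988 .1266 .13
```

```text
pos [0.59887 0.1252  0.13497] rot [3.1302 0.0174 1.5792] t 28.075 j6 0.09
F [-0.04 -0.53 -1.95] tq [-0.094  0.071  0.027] open 0.0302
need tool xyz mm [ 1.49 -0.11  4.94] toolz [ 0.0115 -0.0173 -0.9998]
```

carry_out(targets=[[[0,0,0.0012],0],[[0,0,0.0012],0],[[0,0,0.001],0],[[0,0,0.001],0]])

```text
time: 28.58
tool_pos: [0.5988, 0.1251, 0.1298]
tool_rot: [3.131, 0.017, 1.579]
contact_force: [-0.5, -0.9, -1.0]
opening: 0.03
```

```bash
python3 rel.py .5988 .1266 .13
```

```text
pos [0.59883 0.12513 0.12978] rot [3.1308 0.0174 1.5792] t 28.575 j6 0.09
F [-0.48 -0.89 -0.98] tq [-0.176  0.075  0.004] open 0.03
need tool xyz mm [ 1.46 -0.01 -0.24] toolz [ 0.0109 -0.0173 -0.9998]
```

carry_out(targets=[[[0,0,0.0008],0],[[0,0,0.0006],0]])

```text
time: 28.82
tool_pos: [0.5991, 0.1251, 0.1295]
tool_rot: [3.13, 0.018, 1.579]
contact_force: [-1.6, -1.8, 3.7]
opening: 0.0298
```

```bash
python3 rel.py .5988 .1266 .13
```

```text
pos [0.5991  0.12509 0.12946] rot [3.1296 0.0175 1.5793] t 28.825 j6 0.09
F [-1.63 -1.77  3.68] tq [-0.263  0.505 -0.017] open 0.0298
need tool xyz mm [ 1.5  -0.28 -0.57] toolz [ 0.0121 -0.0174 -0.9998]
```

```bash
cat > m.py <<'E'
from h import *
s=monitor.observe();p,Rt=tool(s);m=p+Rt@[0,0,.0621]
e=np.array([.5998,.1241,m[2]])-m
print('t',s['time'],'tcp',p.round(5),'yaw',round(s['tool_rot'][2],4),'F',np.round(s['contact_force'],2),'tqz',round(s['torque'][2],3),'toolz',Rt[:2,2].round(4))
print('mouth',m.round(5),'need tool mm',(Rt.T@e*1000).round(2),'left twist',round(s['tool_rot'][2]+.708,3))
E
python3 m.py
```

```text
t 28.825 tcp [0.5991  0.12509 0.12946] yaw 1.5793 F [-1.63 -1.77  3.68] tqz -0.017 toolz [ 0.0121 -0.0174]
mouth [0.59985 0.12401 0.06738] need tool mm [ 0.09 -0.05 -0.  ] left twist 2.287
```

carry_out(targets=[[[0,0,0.0002],0.05],[[0,0,0.0002],0.06],[[0,0,0.0002],0.06],[[0,0,0.0002],0.06]])

```text
time: 29.32
tool_pos: [0.5985, 0.1248, 0.1296]
tool_rot: [3.126, 0.015, 1.343]
contact_force: [-2.1, -0.5, 0.7]
opening: 0.0298
```

```bash
python3 m.py
```

```text
t 29.325 tcp [0.59851 0.12479 0.12961] yaw 1.3431 F [-2.12 -0.45  0.66] tqz 0.074 toolz [ 0.0117 -0.0182]
mouth [0.59923 0.12366 0.06753] need tool mm [ 0.56  0.46 -0.  ] left twist 2.051
```

carry_out(targets=[[[0.0005,0.0005,0.0004],0.04],[[0.0003,0.0003,0.0003],0.06],[[0.0002,0.0002,0.0003],0.06],[[0.0002,0.0002,0.0002],0.06]])

```text
time: 29.82
tool_pos: [0.5985, 0.125, 0.1295]
tool_rot: [3.125, 0.014, 1.117]
contact_force: [-2.9, -0.8, 1.4]
opening: 0.0302
```

```bash
python3 m.py
```

```text
t 29.825 tcp [0.59848 0.12497 0.1295 ] yaw 1.1169 F [-2.88 -0.79  1.44] tqz 0.105 toolz [ 0.0089 -0.0198]
mouth [0.59903 0.12374 0.06742] need tool mm [ 0.66  0.54 -0.  ] left twist 1.825
```

carry_out(targets=[[[0.0008,0.0014,0.0003],0],[[0.0004,0.0008,0.0002],0]])

```text
time: 30.08
tool_pos: [0.5992, 0.125, 0.1293]
tool_rot: [3.129, 0.016, 1.119]
contact_force: [-4.3, -0.5, 2.7]
opening: 0.0294
```

```bash
python3 m.py
```

```text
t 30.075 tcp [0.59918 0.12498 0.1293 ] yaw 1.1191 F [-4.35 -0.54  2.69] tqz 0.003 toolz [ 0.0046 -0.0204]
mouth [0.59946 0.12372 0.06722] need tool mm [ 0.49  0.14 -0.01] left twist 1.827
```

carry_out(targets=[[[0.0008,0.0012,0.0002],0],[[0.0008,0.001,0.0002],0]])

```text
time: 30.32
tool_pos: [0.5997, 0.1252, 0.1293]
tool_rot: [3.133, 0.02, 1.122]
contact_force: [-5.5, -1.6, 6.1]
opening: 0.0298
```

```bash
python3 m.py
```

```text
t 30.325 tcp [0.59969 0.12516 0.12926] yaw 1.1225 F [-5.54 -1.56  6.11] tqz 0.04 toolz [-0.0007 -0.0214]
mouth [0.59965 0.12383 0.06717] need tool mm [ 0.31  0.02 -0.01] left twist 1.83
```

carry_out(targets=[[[0.001,0.0016,0],0],[[0.0008,0.001,0],0]])

```text
time: 30.58
tool_pos: [0.6002, 0.1252, 0.1293]
tool_rot: [3.138, 0.023, 1.126]
contact_force: [-5.4, -1.1, 4.0]
opening: 0.03
```

```bash
python3 m.py
```

```text
t 30.575 tcp [0.60021 0.12522 0.12931] yaw 1.1257 F [-5.35 -1.12  4.03] tqz -0.009 toolz [-0.0072 -0.0225]
mouth [0.59976 0.12382 0.06722] need tool mm [ 0.27 -0.08 -0.01] left twist 1.834
```

carry_out(targets=[[[0.0001,0,0.0002],0.05],[[0.0002,0.0002,0.0002],0.06],[[0.0002,0.0002,0.0002],0.06],[[0.0002,0.0002,0.0002],0.06],[[0.0002,0.0002,0.0002],0.06]])

```text
time: 31.2
tool_pos: [0.5999, 0.1252, 0.1293]
tool_rot: [3.134, 0.025, 0.835]
contact_force: [-3.5, -0.9, 3.7]
opening: 0.0296
```

```bash
python3 m.py
```

```text
t 31.2 tcp [0.59989 0.12522 0.12931] yaw 0.8351 F [-3.45 -0.94  3.66] tqz 0.054 toolz [-0.0107 -0.0235]
mouth [0.59923 0.12376 0.06723] need tool mm [ 0.64  0.2  -0.01] left twist 1.543
```

carry_out(targets=[[[0,0,-0.0008],0],[[0.0018,0.0012,0],0],[[0.001,0.0008,0],0]])

```text
time: 31.58
tool_pos: [0.6009, 0.1255, 0.1292]
tool_rot: [3.138, 0.03, 0.84]
contact_force: [-6.7, -1.8, 4.1]
opening: 0.0296
```

```bash
python3 m.py
```

```text
t 31.575 tcp [0.60087 0.12551 0.12922] yaw 0.8402 F [-6.69 -1.81  4.14] tqz -0.076 toolz [-0.0176 -0.0249]
mouth [0.59978 0.12396 0.06715] need tool mm [ 0.12 -0.08 -0.  ] left twist 1.548
```

carry_out(targets=[[[0,0,-0.003],0],[[0,0,-0.006],0],[[0,0,-0.012],0],[[0,0,-0.012],0],[[-0.01,-0.025,0],0],[[-0.01,-0.025,0],0],[[0,0,0],0]])

```text
time: 32.45
tool_pos: [0.5534, 0.1459, 0.1679]
tool_rot: [3.133, 0.022, 0.843]
contact_force: [1.0, 0.6, -1.9]
opening: 0.0299
```

```bash
python3 m.py;python3 snap.py n wrist
python3 - <<'E'
from snap import *
p,i=load('n')
u=proj(i,[.5997,.1243,.079])[0].astype(int);print(u)
a=cv2.resize(p[u[1]-28:u[1]+28,u[0]-35:u[0]+35],None,fx=10,fy=10,interpolation=2);cv2.imwrite('pics/n3.png',a)
E
```

```text
t 32.45 tcp [0.55336 0.14585 0.16792] yaw 0.8426 F [ 1.    0.61 -1.94] tqz -0.013 toolz [-0.008  -0.0226]
mouth [0.55286 0.14445 0.10584] need tool mm [16.04 48.58  0.08] left twist 1.551
32.45 [0.5534 0.1459 0.1679] [3.13254733 0.02216574 0.84259198] [ 1.    0.61 -1.94] [-0.069  0.109 -0.013] 0.029874135964059655
[381 178]
```

View pics/n_wrist.png

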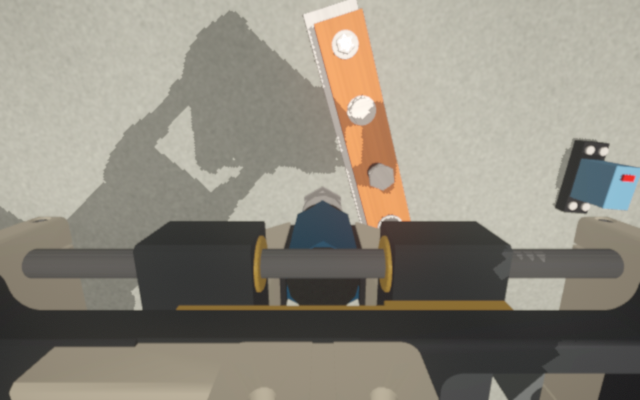

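View pics/n3.png

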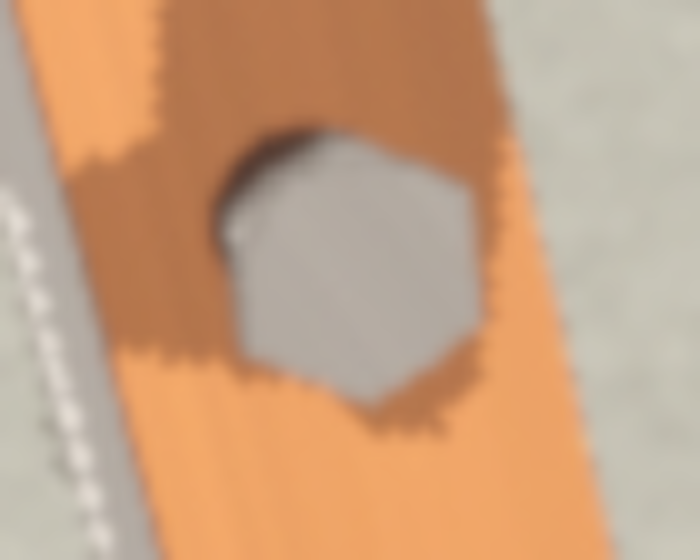

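```bash
cat >> bolt.py <<'E'
AX=np.array([np.cos(np.radians(64.4)),np.sin(np.radians(64.4))]);N=np.array([AX[1],-AX[0]])
E
python3 - <<'E'
from bolt import *
p,i=load('n');o=(346,150)
for z in (.0790,.0796):
    b=bolt(i,[(345,131),(470,187),(484,325),(372,405),(240,350),(228,222)],o,10,z=z);print('along',AX@b[:2],'perp',N@b[:2])
e=lambda q,z=.05:atz(i,(np.array(q)+.5)/10-.5+np.array(o),z)
for q in [(18,10),(150,520),(488,20),(607,520)]: print('edge perp',N@e(q)[:2])
for c,z in [((361,108.5),.058),((345,43.5),.061)]:
    q=atz(i,c,z);print('screw',AX@q[:2],N@q[:2])
cv2.imwrite('pics/n4.png',cv2.resize(p[20:135,320:400],None,fx=6,fy=6,interpolation=2)[:600])
E
```

```text
bolt top [0.60015 0.12559] flat yaw 26.05 cost 0.967
along 0.37257199693568094 perp 0.4869689623724104
bolt top [0.60014 0.12576] flat yaw 26.05 cost 0.881
along 0.37273224699338087 perp 0.48688897326892266
edge perp 0.46750652346618204
edge perp 0.46713515700354324
edge perp 0.5071785227393942
edge perp 0.5077002600928338
screw 0.4276917102776295 0.486869645132185
screw 0.47834355312924604 0.48650119689398313
```

View pics/n4.png

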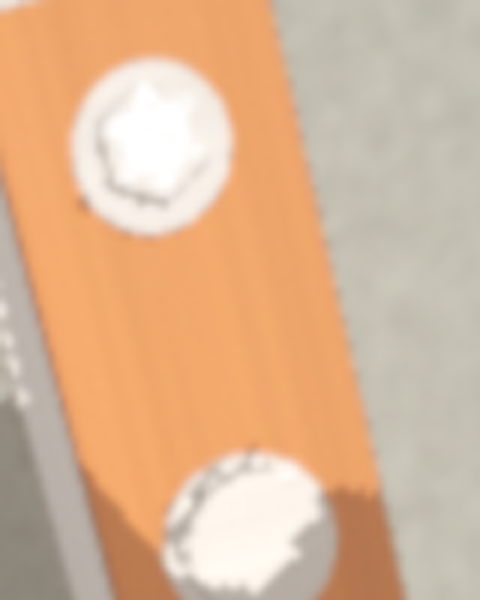

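carry_out(targets=[[[0.006,0.02,0],-0.06],[[0.006,0.02,0],-0.05],[[0.003,0.008,0.004],0],[[0,0,0],0],[[0,0,0],0]])

```text
time: 33.12
tool_pos: [0.6055, 0.1257, 0.1663]
tool_rot: [3.13, 0.019, 0.953]
contact_force: [-0.4, -0.1, -2.3]
opening: 0.0298
```

```bash
python3 rel.py .6006 .1270 .145; python3 m.py
```

```text
pos [0.60555 0.12574 0.16625] rot [3.1297 0.0186 0.9527] t 33.125 j6 0.718
F [-0.45 -0.08 -2.28] tq [-0.076  0.121  0.005] open 0.0298
need tool xyz mm [-1.44 -5.01 21.23] toolz [-0.0011 -0.0221 -0.9998]
t 33.125 tcp [0.60555 0.12574 0.16625] yaw 0.9527 F [-0.45 -0.08 -2.28] tqz 0.005 toolz [-0.0011 -0.0221]
mouth [0.60548 0.12437 0.10417] need tool mm [-3.51 -4.47  0.01] left twist 1.661
```

carry_out(targets=[[[-0.002,-0.0052,0.006],0],[[0,0,0.008],0],[[0,0,0.005],0],[[0,0,0.002],0],[[0,0,0],0]])

```text
time: 33.75
tool_pos: [0.5983, 0.1275, 0.1436]
tool_rot: [3.131, 0.019, 0.953]
contact_force: [0.1, -0.4, -2.5]
opening: 0.0297
```

```bash
python3 rel.py .6002 .1270 .14; python3 m.py
```

```text
pos [0.59832 0.12752 0.14362] rot [3.1308 0.0194 0.9533] t 33.75 j6 0.722
F [ 0.1  -0.37 -2.47] tq [-0.023  0.12  -0.063] open 0.0297
need tool xyz mm [0.73 1.79 3.63] toolz [-0.0024 -0.0221 -0.9998]
t 33.75 tcp [0.59832 0.12752 0.14362] yaw 0.9533 F [ 0.1  -0.37 -2.47] tqz -0.063 toolz [-0.0024 -0.0221]
mouth [0.59817 0.12615 0.08154] need tool mm [-0.73  2.51  0.04] left twist 1.661
```

carry_out(targets=[[[0.0006,0.0018,0],0],[[0,0,0.001],0],[[0,0,0.001],0],[[0,0,0.001],0]])

```text
time: 34.25
tool_pos: [0.6008, 0.1268, 0.141]
tool_rot: [3.13, 0.019, 0.953]
contact_force: [0.6, 0.3, -2.8]
opening: 0.0296
```

```bash
python3 rel.py .6002 .1270 .14; python3 m.py
```

```text
pos [0.60079 0.12678 0.14104] rot [3.1297 0.0186 0.9531] t 34.25 j6 0.721
F [ 0.61  0.3  -2.84] tq [-0.095  0.097  0.006] open 0.0296
need tool xyz mm [-0.15 -0.62  1.03] toolz [-0.0011 -0.022  -0.9998]
t 34.25 tcp [0.60079 0.12678 0.14104] yaw 0.9531 F [ 0.61  0.3  -2.84] tqz 0.006 toolz [-0.0011 -0.022 ]
mouth [0.60072 0.12542 0.07895] need tool mm [-1.61  0.01  0.03] left twist 1.661
```

carry_out(targets=[[[-0.0002,-0.0006,0.001],0],[[0,0,0.0012],0],[[0,0,0.0012],0],[[0,0,0.001],0]])

```text
time: 34.75
tool_pos: [0.6005, 0.1267, 0.1387]
tool_rot: [3.128, 0.018, 0.953]
contact_force: [-2.5, 0.0, 5.8]
opening: 0.0301
```

```bash
python3 m.py
```

```text
t 34.75 tcp [0.60047 0.12674 0.13867] yaw 0.9531 F [-2.53  0.04  5.81] tqz -0.037 toolz [ 0.001  -0.0223]
mouth [0.60054 0.12536 0.07659] need tool mm [-1.45  0.13  0.03] left twist 1.661
```

carry_out(targets=[[[0,0,-0.0008],0],[[-0.0003,-0.0006,0],0],[[0,0,0.001],0],[[0,0,0.001],0]])

```text
time: 35.25
tool_pos: [0.6003, 0.1267, 0.1385]
tool_rot: [3.126, 0.016, 0.953]
contact_force: [-1.8, -0.8, 8.1]
opening: 0.0298
```

```bash
python3 m.py
```

```text
t 35.25 tcp [0.60031 0.12674 0.13851] yaw 0.9532 F [-1.85 -0.84  8.06] tqz 0.021 toolz [ 0.003  -0.0224]
mouth [0.6005  0.12535 0.07643] need tool mm [-1.42  0.16  0.03] left twist 1.661
```

carry_out(targets=[[[0,0,-0.002],0],[[-0.0003,-0.0005,0],0],[[0,0,0],0]])

```text
time: 35.62
tool_pos: [0.5993, 0.1269, 0.1395]
tool_rot: [3.127, 0.017, 0.953]
contact_force: [-0.0, -0.6, -0.6]
opening: 0.0299
```

```bash
python3 m.py
```

```text
t 35.625 tcp [0.59933 0.12691 0.13947] yaw 0.9531 F [-0.04 -0.59 -0.62] tqz 0.014 toolz [ 0.0016 -0.0222]
mouth [0.59943 0.12553 0.07738] need tool mm [-0.95  1.13  0.03] left twist 1.661
```

carry_out(targets=[[[0.0001,0.0003,0.0005],0],[[0,0,0.001],0],[[0,0,0.001],0]])

```text
time: 36.0
tool_pos: [0.5998, 0.1264, 0.1375]
tool_rot: [3.127, 0.018, 0.953]
contact_force: [-1.6, -1.3, 5.3]
opening: 0.0299
```

```bash
python3 m.py
```

```text
t 36.0 tcp [0.59978 0.12636 0.13745] yaw 0.9532 F [-1.58 -1.25  5.27] tqz -0.066 toolz [ 0.0021 -0.023 ]
mouth [0.59991 0.12493 0.07537] need tool mm [-0.74  0.39  0.02] left twist 1.661
```

carry_out(targets=[[[-0.0007,-0.0002,0.0002],0],[[-0.0004,-0.0002,0.0006],-0.03],[[0,0,0.0008],0],[[0,0,0.0008],0]])

```text
time: 36.5
tool_pos: [0.5987, 0.1257, 0.1342]
tool_rot: [3.128, 0.018, 0.985]
contact_force: [-0.3, 0.1, -1.0]
opening: 0.0297
```

```bash
python3 m.py
```

```text
t 36.5 tcp [0.5987  0.12575 0.13417] yaw 0.9854 F [-0.3   0.11 -1.03] tqz -0.018 toolz [ 0.0017 -0.0226]
mouth [0.5988  0.12434 0.07209] need tool mm [0.35 0.96 0.01] left twist 1.693
```

carry_out(targets=[[[0,0.0004,0.0012],0],[[0,0.0003,0.0012],0],[[0,0,0.001],0],[[0,0,0.001],0]])

```text
time: 37.0
tool_pos: [0.5991, 0.1254, 0.1292]
tool_rot: [3.129, 0.018, 0.985]
contact_force: [-0.7, -0.2, 4.6]
opening: 0.0298
```

```bash
python3 m.py
```

```text
t 37.0 tcp [0.59908 0.12544 0.12917] yaw 0.9853 F [-0.65 -0.21  4.61] tqz -0.016 toolz [ 0.0007 -0.0223]
mouth [0.59912 0.12405 0.06709] need tool mm [ 0.42  0.54 -0.  ] left twist 1.693
```

carry_out(targets=[[[-0.0008,0.0012,0],0],[[-0.0008,0.0008,0],0],[[-0.0008,0.0006,0],0]])

```text
time: 37.38
tool_pos: [0.5995, 0.1238, 0.1295]
tool_rot: [3.131, 0.015, 0.985]
contact_force: [-1.6, 5.5, 0.1]
opening: 0.0298
```

```bash
python3 m.py
```

```text
t 37.375 tcp [0.59954 0.12381 0.1295 ] yaw 0.9854 F [-1.6   5.5   0.05] tqz -0.021 toolz [ 0.0005 -0.0189]
mouth [0.59957 0.12264 0.06741] need tool mm [ 1.34 -0.62 -0.03] left twist 1.693
```

Run:
```python
from snap import *
for t,tp,tr in [('f',[0.6384,0.0937,0.1756],[3.14146686,-0.00481221,2.485867]),('l',[0.59392,0.07686,0.16265],[-3.12670455,0.02047208,1.44896437]),('n',[0.55336,0.14585,0.16792],[3.13254733,0.02216574,0.84259198])]:
    p,i=load(t);Rt=R.from_euler('xyz',tr).as_matrix();pp=np.array(tp)
    print(t,'apex pred',proj(i,pp+Rt@[.015,0,.0621]),'handle',proj(i,pp+Rt@[.01732,0,.0181]),'+1.5mm',proj(i,pp+Rt@[.0165,0,.0621]))
rows=[cv2.resize(load(t)[0][180:230,295:350],None,fx=5,fy=5,interpolation=2) for t in 'fln']
cv2.imwrite('pics/cmp.png',np.hstack(rows))
```

```text
f apex pred [[321.86869439 187.16713795]] handle [[321.74603161 200.3397995 ]] +1.5mm [[321.8679069  185.15197086]]
l apex pred [[321.97747133 187.62084296]] handle [[321.92743587 200.86206443]] +1.5mm [[321.9767106  185.60684062]]
n apex pred [[322.25421362 187.83557081]] handle [[322.27480985 201.08941129]] +1.5mm [[322.25390302 185.82196679]]
```

View pics/cmp.png

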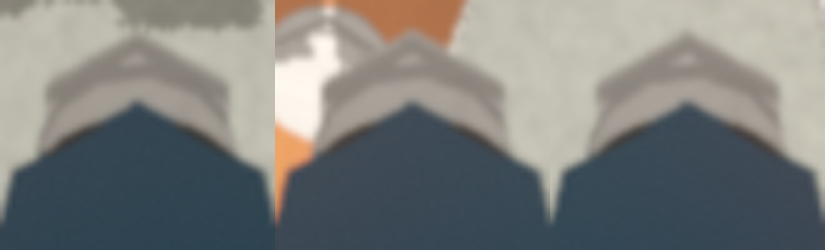

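```bash
cat > m.py <<'E'
from h import *
s=monitor.observe();p,Rt=tool(s);m=p+Rt@[.0011,0,.0621]
e=np.array([.5998,.1242,m[2]])-m
d=Rt@[.014,0,1]
print('t',s['time'],'tcp',p.round(5),'yaw',round(s['tool_rot'][2],4),'F',np.round(s['contact_force'],2),'tqz',round(s['torque'][2],3),'toolz',Rt[:2,2].round(4),'drv',d[:2].round(4))
print('mouth',m.round(5),'need tool mm',(Rt.T@e*1000).round(2),'left twist',round(s['tool_rot'][2]+.708,3))
E
python3 m.py
```

```text
t 37.375 tcp [0.59954 0.12381 0.1295 ] yaw 0.9854 F [-1.6   5.5   0.05] tqz -0.021 toolz [ 0.0005 -0.0189] drv [ 0.0082 -0.0073]
mouth [0.60018 0.12355 0.0674 ] need tool mm [ 0.33 -0.68 -0.01] left twist 1.693
```

carry_out(targets=[[[0.0003,-0.0003,0.0008],0],[[0.0001,0,0.0004],0.04],[[0.0001,0,0.0003],0.06]])

```text
time: 37.75
tool_pos: [0.5993, 0.1242, 0.1292]
tool_rot: [3.129, 0.015, 0.884]
contact_force: [-3.0, 3.1, 2.4]
opening: 0.0297
```

```bash
python3 m.py
```

```text
t 37.75 tcp [0.59934 0.1242  0.12924] yaw 0.8835 F [-3.    3.1   2.44] tqz 0.082 toolz [ 0.0007 -0.0198] drv [ 0.0096 -0.009 ]
mouth [0.60008 0.12382 0.06713] need tool mm [ 0.11 -0.46 -0.01] left twist 1.592
```

carry_out(targets=[[[0.0002,0,0.0003],0.06],[[0.0002,0.0001,0.0002],0.06],[[0.0002,0.0001,0.0002],0.06],[[0.0002,0.0001,0.0002],0.06],[[0.0002,0.0001,0.0002],0.06]])

```text
time: 38.38
tool_pos: [0.5991, 0.1248, 0.1293]
tool_rot: [3.125, 0.012, 0.575]
contact_force: [-3.2, 2.7, 1.9]
opening: 0.0298
```

```bash
python3 m.py
```

```text
t 38.375 tcp [0.59908 0.12478 0.12925] yaw 0.5752 F [-3.21  2.73  1.88] tqz 0.099 toolz [-0.0012 -0.0205] drv [ 0.0106 -0.0129]
mouth [0.59993 0.1241  0.06715] need tool mm [-0.06 -0.16 -0.  ] left twist 1.283
```

Good: mouth stays on the hole. Continue.

carry_out(targets=[[[0.0001,0,0.0003],0.06],[[0.0001,0,0.0002],0.06],[[0.0001,0,0.0002],0.06],[[0.0001,0,0.0002],0.06],[[0.0001,0,0.0002],0.06],[[0.0001,0,0.0002],0.06]])

```text
time: 39.12
tool_pos: [0.5989, 0.1252, 0.1292]
tool_rot: [3.121, 0.006, 0.205]
contact_force: [-2.4, 2.7, 2.2]
opening: 0.0298
```

```bash
python3 m.py
```

```text
t 39.125 tcp [0.59889 0.12524 0.12919] yaw 0.2052 F [-2.41  2.72  2.17] tqz 0.063 toolz [-0.0017 -0.0214] drv [ 0.012  -0.0185]
mouth [0.59986 0.12414 0.0671 ] need tool mm [-0.05 -0.07 -0.  ] left twist 0.913
```

carry_out(targets=[[[0.0001,0,0.0002],0.06],[[0.0001,0,0.0002],0.06],[[0.0001,0,0.0002],0.06],[[0.0001,0,0.0002],0.06],[[0.0001,0,0.0002],0.06],[[0.0001,0,0.0002],0.06]])

```text
time: 39.88
tool_pos: [0.5988, 0.1257, 0.1291]
tool_rot: [3.12, -0.001, -0.165]
contact_force: [-2.0, 3.0, 1.8]
opening: 0.03
```

```bash
python3 m.py
```

```text
t 39.875 tcp [0.59881 0.1257  0.12906] yaw -0.1647 F [-2.03  3.    1.83] tqz 0.106 toolz [-0.0021 -0.0218] drv [ 0.0117 -0.0241]
mouth [0.59977 0.12416 0.06698] need tool mm [ 0.03 -0.04 -0.  ] left twist 0.543
```

carry_out(targets=[[[0.0001,0,0.0002],0.06],[[0.0001,0,0.0002],0.06],[[0.0001,0,0.0002],0.06],[[0.0001,0,0.0002],0.06],[[0.0001,0,0.0002],0.06],[[0.0001,0,0.0002],0.06],[[0.0001,0,0.0002],0.06],[[0.0001,0,0.0002],0.06]])

```text
time: 40.88
tool_pos: [0.599, 0.1263, 0.1289]
tool_rot: [3.123, -0.012, -0.658]
contact_force: [-1.5, 2.4, 1.7]
opening: 0.0302
```

```bash
python3 m.py
```

```text
t 40.875 tcp [0.59895 0.12631 0.12889] yaw -0.6579 F [-1.45  2.44  1.67] tqz 0.106 toolz [-0.002 -0.022] drv [ 0.0091 -0.0305]
mouth [0.5997  0.12428 0.06682] need tool mm [ 0.13 -0.    0.  ] left twist 0.05
```

carry_out(targets=[[[0.0001,0,0.0002],0.055],[[0,0,0.0002],0],[[0,0,-0.003],0],[[0,0,-0.006],0],[[0,0,-0.012],0],[[0,0,-0.012],0],[[-0.022,0,0],0],[[-0.025,0,0],0],[[0,0,0],0]])

```text
time: 42.0
tool_pos: [0.5645, 0.1558, 0.166]
tool_rot: [3.124, -0.019, -0.713]
contact_force: [1.2, -0.4, -1.9]
opening: 0.0298
```

```bash
python3 m.py;python3 snap.py q wrist
python3 - <<'E'
from snap import *
p,i=load('q')
u=proj(i,[.5998,.1243,.079])[0].astype(int);print(u)
a=cv2.resize(p[u[1]-28:u[1]+28,u[0]-35:u[0]+35],None,fx=10,fy=10,interpolation=2);cv2.imwrite('pics/q3.png',a)
E
```

```text
t 42.0 tcp [0.56451 0.15575 0.16599] yaw -0.7128 F [ 1.18 -0.38 -1.88] tqz -0.024 toolz [ 0.0028 -0.0257] drv [ 0.0134 -0.0348]
mouth [0.56551 0.15344 0.10394] need tool mm [45.05 -0.32  0.85] left twist -0.005
42.0 [0.5645 0.1558 0.166 ] [ 3.12398037 -0.01889157 -0.71281264] [ 1.18 -0.38 -1.88] [-0.005  0.127 -0.024] 0.029767346885814013
[321 141]
```

View pics/q_wrist.png

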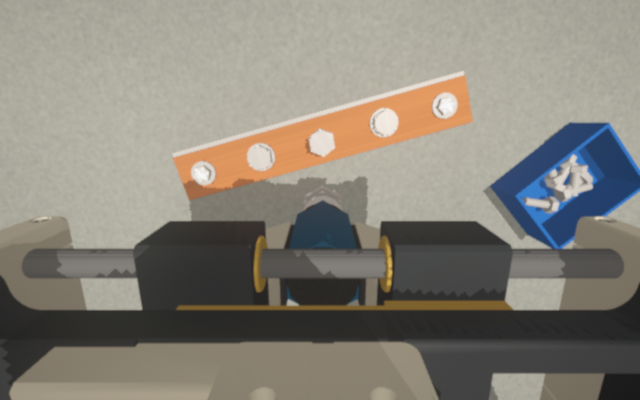

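View pics/q3.png

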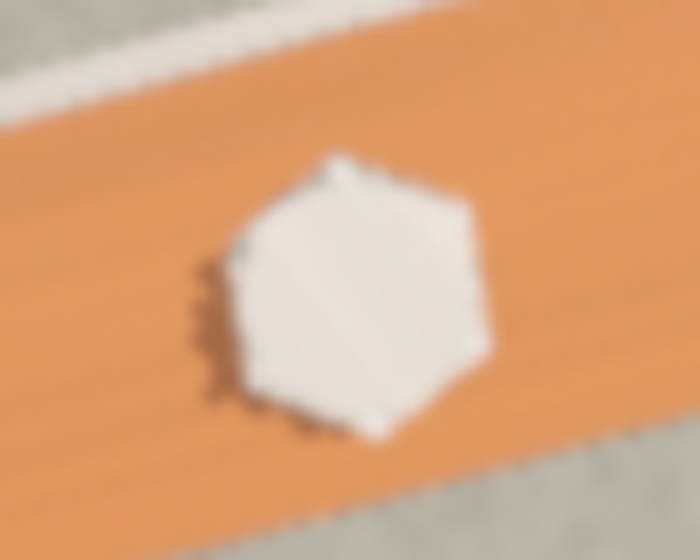

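Run:
```python
from snap import *
p,i=load('q')
cv2.imwrite('pics/q2.png',cv2.resize(p[65:210,165:480],None,fx=2.5,fy=2.5,interpolation=cv2.INTER_CUBIC))
```

```text
(no output)
```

View pics/q2.png

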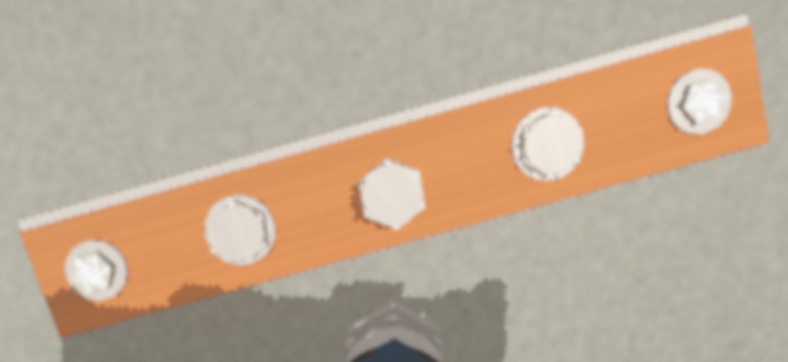

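Run:
```python
from bolt import *
p,i=load('q')
b=bolt(i,[(338,155),(470,207),(492,345),(378,438),(248,385),(230,262)],(286,113),10,z=.0791)
f=lambda q:(np.array(q)+.5)/2.5-.5+np.array([165,65])
C=np.array([atz(i,f(q),.05) for q in [(22,233),(750,27),(768,142),(62,337)]]);m=C.mean(0)[:2]
S=np.array([atz(i,f(q),z) for q,z in [((96,270),.06),((239,229),.058),((548,144),.058),((700,102),.06)]])
print('corner mid',m,'along',AX@m,'perp',N@m,np.linalg.norm(C[0]-C[1]),np.linalg.norm(C[3]-C[2]))
for k in ((0,3),(1,2)): q=S[list(k)].mean(0)[:2];print('screw mid',q,AX@q,N@q,np.linalg.norm(S[k[0]]-S[k[1]]))
print('bolt',AX@b[:2],N@b[:2])
```

```text
bolt top [0.59963 0.12484] flat yaw 58.8 cost 1.232
corner mid [0.59935012 0.12398131] along 0.37078102112191136 perp 0.48694287237400447 0.25928917061455725 0.2592811666880547
screw mid [0.60008086 0.1237832 ] 0.3709181035297894 0.4876874794032446 0.2105125349806212
screw mid [0.60024347 0.12384105] 0.37104053517397867 0.48780912862622994 0.1084281861229365
bolt 0.3716799279033792 0.48682692374141745
```

carry_out(targets=[[[0.02,0,0],-0.075],[[0.018,0,0],-0.075],[[0.003,0,0.006],0],[[0,0,0.006],0],[[0,0,0],0]])

```text
time: 42.68
tool_pos: [0.6004, 0.1265, 0.1562]
tool_rot: [3.122, -0.021, -0.563]
contact_force: [-0.9, 0.8, -3.1]
opening: 0.0295
```

```bash
sed -i 's/\.5998,\.1242/.5996,.1247/' m.py; python3 m.py
```

```text
t 42.675 tcp [0.6004  0.12652 0.15621] yaw -0.5634 F [-0.89  0.78 -3.14] tqz -0.029 toolz [ 0.0071 -0.0273] drv [ 0.019  -0.0348]
mouth [0.60177 0.12423 0.09416] need tool mm [-2.09  0.76 -0.03] left twist 0.145
```

carry_out(targets=[[[-0.002,0.0007,0.005],0],[[0,0,0.004],0],[[0,0,0.003],0],[[0,0,0],0]])

```text
time: 43.18
tool_pos: [0.5974, 0.1275, 0.1434]
tool_rot: [3.122, -0.02, -0.563]
contact_force: [0.4, -0.2, -2.4]
opening: 0.0297
```

```bash
python3 m.py
```

```text
t 43.175 tcp [0.59743 0.12754 0.14335] yaw -0.5631 F [ 0.39 -0.22 -2.36] tqz 0.043 toolz [ 0.0065 -0.0273] drv [ 0.0183 -0.0348]
mouth [0.59876 0.12526 0.0813 ] need tool mm [1.01 0.02 0.02] left twist 0.145
```

carry_out(targets=[[[0.0008,0,0.0015],0],[[0,0,0.001],0],[[0,0,0.001],0],[[0,0,0.001],0]])

```text
time: 43.68
tool_pos: [0.5985, 0.127, 0.139]
tool_rot: [3.123, -0.021, -0.563]
contact_force: [0.5, 0.0, -3.2]
opening: 0.0298
```

```bash
python3 m.py
```

```text
t 43.675 tcp [0.59853 0.12698 0.139  ] yaw -0.5631 F [ 0.49  0.05 -3.18] tqz -0.027 toolz [ 0.0074 -0.0272] drv [ 0.0192 -0.0347]
mouth [0.59992 0.1247  0.07695] need tool mm [-0.27  0.17 -0.  ] left twist 0.145
```

carry_out(targets=[[[-0.0002,0.0001,0.001],0],[[0,0,0.001],0],[[0,0,0.001],0]])

```text
time: 44.05
tool_pos: [0.5983, 0.1269, 0.1359]
tool_rot: [3.123, -0.021, -0.563]
contact_force: [0.4, 0.1, -3.3]
opening: 0.03
```

```bash
python3 m.py
```

```text
t 44.05 tcp [0.59826 0.1269  0.13586] yaw -0.5631 F [ 0.38  0.11 -3.31] tqz 0.035 toolz [ 0.0074 -0.0272] drv [ 0.0192 -0.0347]
mouth [0.59965 0.12462 0.07381] need tool mm [-0.08 -0.04 -0.  ] left twist 0.145
```

carry_out(targets=[[[0.0005,0.0009,0],0],[[0.0004,0.0006,0],0]])

```text
time: 44.3
tool_pos: [0.5982, 0.1258, 0.1358]
tool_rot: [3.124, -0.02, -0.563]
contact_force: [-0.9, 3.3, -2.7]
opening: 0.0296
```

```bash
python3 m.py
```

```text
t 44.3 tcp [0.59819 0.12581 0.13576] yaw -0.5632 F [-0.9   3.25 -2.73] tqz 0.029 toolz [ 0.0074 -0.0258] drv [ 0.0192 -0.0333]
mouth [0.59958 0.12362 0.0737 ] need tool mm [-0.56 -0.93 -0.03] left twist 0.145
```

carry_out(targets=[[[0.0005,0.0009,0],0],[[0.0003,0.0005,0],0]])

```text
time: 44.55
tool_pos: [0.5982, 0.1254, 0.1358]
tool_rot: [3.126, -0.019, -0.563]
contact_force: [0.5, 4.4, -2.4]
opening: 0.0297
```

```bash
python3 m.py
```

```text
t 44.55 tcp [0.59816 0.12539 0.13583] yaw -0.5632 F [ 0.53  4.38 -2.44] tqz -0.024 toolz [ 0.0077 -0.0236] drv [ 0.0196 -0.0311]
mouth [0.59957 0.12333 0.07377] need tool mm [-0.71 -1.17 -0.03] left twist 0.145
```

carry_out(targets=[[[0.0005,0.0009,0],0],[[0.0003,0.0006,0],0]])

```text
time: 44.8
tool_pos: [0.5979, 0.1243, 0.136]
tool_rot: [3.127, -0.019, -0.563]
contact_force: [-0.9, 5.5, -3.3]
opening: 0.03
```

```bash
python3 m.py
```

```text
t 44.8 tcp [0.59789 0.12434 0.13599] yaw -0.5631 F [-0.92  5.52 -3.27] tqz 0.029 toolz [ 0.0077 -0.0225] drv [ 0.0195 -0.03  ]
mouth [0.5993  0.12236 0.07393] need tool mm [-0.99 -2.14 -0.05] left twist 0.145
```

carry_out(targets=[[[-0.0003,-0.0005,-0.001],0],[[0,0,-0.004],0],[[0,0,-0.01],0],[[0,0,-0.015],0],[[-0.022,0,0],0],[[-0.023,0,0],0],[[0,0,0],0]])

```text
time: 45.68
tool_pos: [0.5608, 0.1468, 0.1712]
tool_rot: [3.126, -0.026, -0.564]
contact_force: [0.3, 0.3, -2.1]
opening: 0.0298
```

```bash
python3 m.py;python3 snap.py r wrist
python3 - <<'E'
from snap import *
p,i=load('r')
u=proj(i,[.5998,.1243,.079])[0].astype(int);print(u)
a=cv2.resize(p[u[1]-28:u[1]+28,u[0]-35:u[0]+35],None,fx=10,fy=10,interpolation=2);cv2.imwrite('pics/r3.png',a)
cv2.imwrite('pics/r2.png',cv2.resize(p[65:210,165:480],None,fx=2.5,fy=2.5,interpolation=cv2.INTER_CUBIC))
E
```

```text
t 45.675 tcp [0.56083 0.14678 0.17125] yaw -0.5642 F [ 0.34  0.32 -2.12] tqz -0.02 toolz [ 0.0134 -0.0275] drv [ 0.0253 -0.0349]
mouth [0.56259 0.14449 0.10921] need tool mm [41.84 -3.09  1.04] left twist 0.144
45.675 [0.5608 0.1468 0.1712] [ 3.12558721 -0.02604797 -0.56421849] [ 0.34  0.32 -2.12] [ 0.003  0.135 -0.02 ] 0.02982745817873541
[318 145]
```

View pics/r3.png

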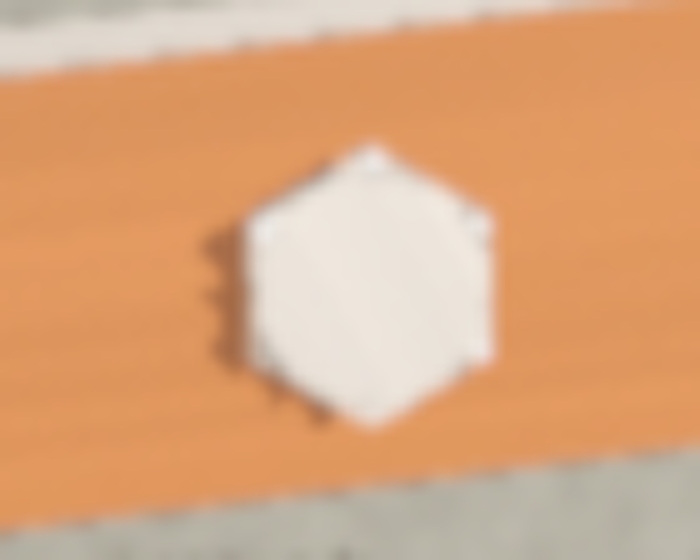

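View pics/r2.png

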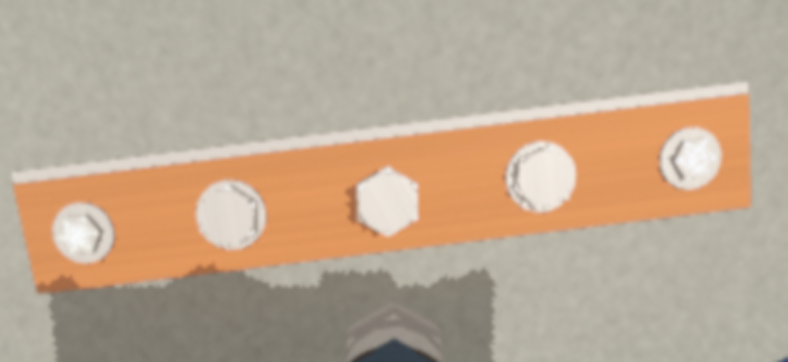

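Run:
```python
from bolt import *
p,i=load('r')
b=bolt(i,[(373,143),(494,218),(494,354),(373,428),(248,363),(248,220)],(283,117),10,z=.0791)
f=lambda q:(np.array(q)+.5)/2.5-.5+np.array([165,65])
C=np.array([atz(i,f(q),.05) for q in [(14,183),(748,95),(750,207),(38,292)]]);m=C.mean(0)[:2]
S=np.array([atz(i,f(q),z) for q,z in [((83,232),.06),((231,215),.058),((541,177),.058),((691,158),.06)]])
print('corner mid',m,'along',AX@m,'perp',N@m,np.linalg.norm(C[0]-C[1]),np.linalg.norm(C[3]-C[2]))
for k in ((0,3),(1,2)): q=S[list(k)].mean(0)[:2];print('screw mid',q,AX@q,N@q,np.linalg.norm(S[k[0]]-S[k[1]]))
print('bolt',AX@b[:2],N@b[:2])
```

```text
bolt top [0.59929 0.12372] flat yaw 58.2 cost 0.781
corner mid [0.59968563 0.12392965] along 0.3708794046106115 perp 0.48726777076776173 0.259479519979155 0.2597051679065624
screw mid [0.60030871 0.12365469] 0.3709006599073527 0.48794849034432675 0.21065852489334344
screw mid [0.59995196 0.12388675] 0.37095579103527543 0.48752649756778277 0.10823703192207687
bolt 0.37051811521565564 0.4869981026490055
```

Run:
```python
import numpy as np
for k in range(15):
    y=-.564+.171*k;dx,dy=.0012,-.024;c,s=np.cos(y),np.sin(y)
    print(k,round(c*dx+s*dy,3),round(s*dx-c*dy,3))
```

```text
0 0.014 0.02
1 0.01 0.022
2 0.006 0.023
3 0.002 0.024
4 -0.002 0.024
5 -0.006 0.023
6 -0.01 0.022
7 -0.013 0.02
8 -0.016 0.018
9 -0.019 0.014
10 -0.021 0.011
11 -0.023 0.007
12 -0.024 0.003
13 -0.024 -0.001
14 -0.024 -0.005
```

carry_out(targets=[[[0.014,0.02,0],-0.171],[[0.01,0.022,0],-0.171],[[0.006,0.023,0],-0.171],[[0.002,0.024,0],-0.171],[[-0.002,0.024,0],-0.171],[[-0.006,0.023,0],-0.171],[[-0.01,0.022,0],-0.171],[[-0.013,0.02,0],-0.171]])

```text
time: 46.72
tool_pos: [0.5803, -0.0568, 0.1824]
tool_rot: [3.101, 0.007, 0.846]
contact_force: [0.0, 0.7, -3.0]
opening: 0.0298
```

```bash
python3 m.py
```

```text
t 46.725 tcp [ 0.5803  -0.05676  0.18242] yaw 0.8463 F [ 0.02  0.66 -3.  ] tqz -0.005 toolz [ 0.0257 -0.0322] drv [ 0.035  -0.0217]
mouth [ 0.58262 -0.05793  0.12037] need tool mm [ 148.01 -108.2    -5.44] left twist 1.554
```

Run:
```python
import numpy as np
for k in range(8):
    y=.846+.175*k;dx,dy=-.0005,-.019;c,s=np.cos(y),np.sin(y)
    print(k,round(c*dx+s*dy,3),round(s*dx-c*dy,3))
```

```text
0 -0.015 0.012
1 -0.016 0.01
2 -0.018 0.006
3 -0.019 0.003
4 -0.019 -0.0
5 -0.019 -0.003
6 -0.018 -0.007
7 -0.016 -0.01
```

carry_out(targets=[[[-0.015,0.012,0],-0.175],[[-0.016,0.01,0],-0.175],[[-0.018,0.006,0],-0.175],[[-0.019,0.003,0],-0.175],[[-0.019,0,0],-0.175],[[-0.019,-0.003,0],-0.175],[[-0.016,-0.007,0],-0.175],[[-0.01,-0.006,0],-0.175],[[0,0,0],0],[[0,0,0],0]])

```text
time: 47.98
tool_pos: [0.5822, -0.2182, 0.1923]
tool_rot: [-3.14, 0.053, 2.28]
contact_force: [-0.1, -0.1, -2.2]
opening: 0.0303
```

```bash
sed -i 's/\.5996,\.1247/.5785,-.2146/' m.py;  python3 m.py; python3 snap.py v wrist
```

```text
t 47.975 tcp [ 0.58224 -0.21818  0.1923 ] yaw 2.2802 F [-0.11 -0.13 -2.19] tqz 0.046 toolz [ 0.0335 -0.0411] drv [ 0.0244 -0.0305]
mouth [ 0.58361 -0.2199   0.13023] need tool mm [ 7.34 -0.43 -0.39] left twist 2.988
47.975 [ 0.5822 -0.2182  0.1923] [-3.1402482   0.05309579  2.28020915] [-0.11 -0.13 -2.19] [-0.009  0.062  0.046] 0.030256964059561964
```

View pics/v_wrist.png

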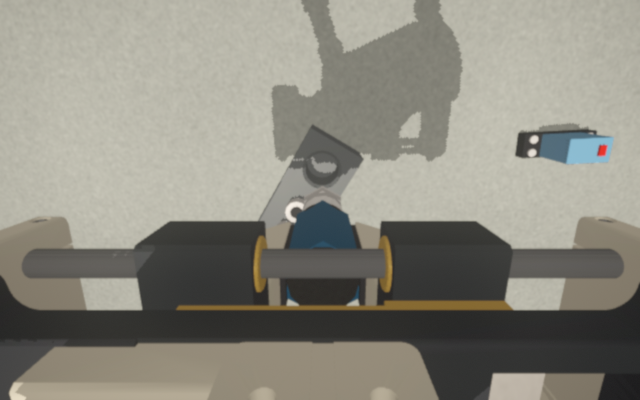

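Run:
```python
from snap import *
p,i=load('v');print(atz(i,(323,168),.044))
cv2.imwrite('pics/v2.png',cv2.resize(p[120:215,260:380],None,fx=6,fy=6,interpolation=2))
```

```text
[ 0.57854051 -0.21260498  0.044     ]
```

View pics/v2.png

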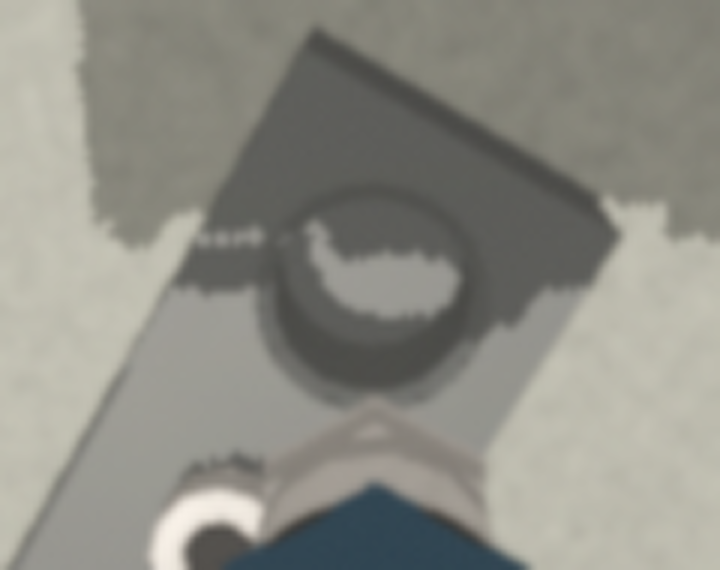

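carry_out(targets=[[[0.04,-0.022,0],0],[[0,0,0],0],[[-0.04,0.022,0],0],[[0,0,0],0],[[0.04,-0.022,0],0],[[0,0,0],0],[[-0.035,0.02,0],0],[[0,0,0],0],[[0,0,0],0]])

```text
time: 49.15
tool_pos: [0.5778, -0.2122, 0.1917]
tool_rot: [-3.141, 0.052, 2.272]
contact_force: [0.3, 0.5, -3.1]
opening: 0.0299
```

```bash
python3 m.py
```

```text
t 49.15 tcp [ 0.57782 -0.21218  0.19168] yaw 2.2723 F [ 0.32  0.47 -3.06] tqz 0.005 toolz [ 0.0328 -0.0404] drv [ 0.0237 -0.0297]
mouth [ 0.57915 -0.21385  0.12961] need tool mm [-0.15 -0.98  0.01] left twist 2.98
```

carry_out(targets=[[[0.001,-0.001,0.02],0],[[0.001,0,0.02],0],[[0.001,0,0.02],0],[[0.0005,0,0.01],0],[[0,0,0],0],[[0,0,0],0]])

```text
time: 49.9
tool_pos: [0.577, -0.2126, 0.1227]
tool_rot: [3.141, 0.056, 2.271]
contact_force: [0.4, 0.3, -2.8]
opening: 0.0301
```

```bash
sed -i 's/\.5785,-\.2146/.5783,-.2144/' m.py; python3 m.py
```

```text
t 49.9 tcp [ 0.57698 -0.21258  0.12274] yaw 2.271 F [ 0.38  0.29 -2.81] tqz -0.049 toolz [ 0.0366 -0.0425] drv [ 0.0276 -0.0318]
mouth [ 0.57854 -0.21438  0.06068] need tool mm [ 0.14 -0.2  -0.01] left twist 2.979
```

carry_out(targets=[[[0.0005,-0.0002,0.008],0],[[0.0005,0,0.008],0],[[0.0004,0,0.006],0],[[0.0003,0,0.005],0]])

```text
time: 50.4
tool_pos: [0.5775, -0.2129, 0.0955]
tool_rot: [3.14, 0.059, 2.271]
contact_force: [-0.2, -0.3, -2.4]
opening: 0.0298
```

```bash
python3 m.py
```

```text
t 50.4 tcp [ 0.57748 -0.21292  0.09552] yaw 2.2709 F [-0.22 -0.33 -2.39] tqz -0.032 toolz [ 0.0392 -0.0437] drv [ 0.0302 -0.0331]
mouth [ 0.57921 -0.2148   0.03346] need tool mm [ 0.89 -0.44 -0.05] left twist 2.979
```

carry_out(targets=[[[0.0012,-0.0004,0.006],0],[[0.0006,0,0.006],0],[[0.0006,0,0.005],0],[[0.0004,0,0.003],0]])

```text
time: 50.9
tool_pos: [0.576, -0.2118, 0.0736]
tool_rot: [3.14, 0.058, 2.271]
contact_force: [-0.5, 0.0, -2.4]
opening: 0.0298
```

```bash
python3 m.py
```

```text
t 50.9 tcp [ 0.57598 -0.21183  0.07356] yaw 2.271 F [-0.46  0.01 -2.43] tqz -0.051 toolz [ 0.0387 -0.0435] drv [ 0.0297 -0.0329]
mouth [ 0.57768 -0.2137   0.0115 ] need tool mm [-0.93  0.02  0.05] left twist 2.979
```

carry_out(targets=[[[-0.0005,0,0.0015],0],[[0,0,0.001],0],[[0,0,0.0005],0],[[0,0,0.0005],0]])

```text
time: 51.4
tool_pos: [0.5766, -0.2125, 0.0705]
tool_rot: [3.14, 0.059, 2.271]
contact_force: [-1.5, 0.2, 1.4]
opening: 0.0294
```

```bash
python3 m.py
```

```text
t 51.4 tcp [ 0.57661 -0.21246  0.07048] yaw 2.2709 F [-1.5   0.18  1.44] tqz -0.01 toolz [ 0.0392 -0.0437] drv [ 0.0302 -0.0331]
mouth [ 0.57834 -0.21434  0.00842] need tool mm [-0.02 -0.07  0.  ] left twist 2.979
```

carry_out(targets=[[[0,0,0],0],[[0,0,0],0],[[0,0,0],0],[[0,0,0],0]], fingers=0.1, grip_force=10)

```text
time: 51.9
tool_pos: [0.5777, -0.213, 0.0717]
tool_rot: [3.139, 0.062, 2.271]
contact_force: [0.3, -0.7, -0.7]
opening: 0.0652
```

carry_out(targets=[[[0,0,0],0],[[0,0,-0.008],0],[[0,0,-0.015],0],[[0,0,-0.02],0],[[0,0,-0.02],0],[[0,0,-0.025],0],[[0,0,-0.02],0]])

```text
time: 52.78
tool_pos: [0.5728, -0.2078, 0.1867]
tool_rot: [3.138, 0.063, 2.271]
contact_force: [-0.8, -0.0, -0.7]
opening: 0.0831
```

```bash
python3 snap.py w wrist side top
python3 - <<'E'
from snap import *
p,i=load('w','side');cv2.imwrite('pics/w2.png',cv2.resize(p[130:230,300:400],None,fx=5,fy=5,interpolation=2))
p,i=load('w','top');cv2.imwrite('pics/w3.png',cv2.resize(p[110:300,190:450],None,fx=3,fy=3,interpolation=2))
E
```

```text
52.775 [ 0.5728 -0.2078  0.1867] [3.13800822 0.06280883 2.27081148] [-0.8  -0.04 -0.68] [-0.024  0.032 -0.016] 0.08305785938610452
```

View pics/w_wrist.png

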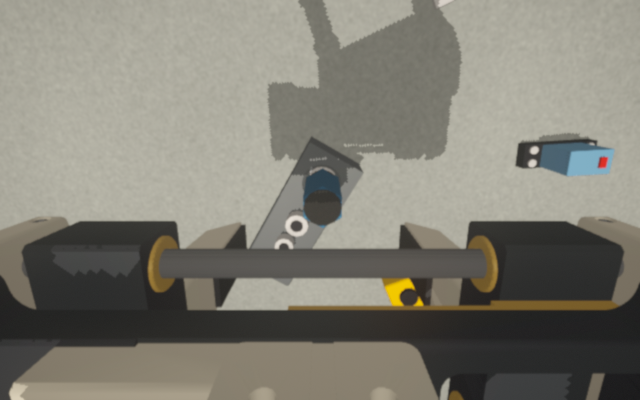

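View pics/w2.png

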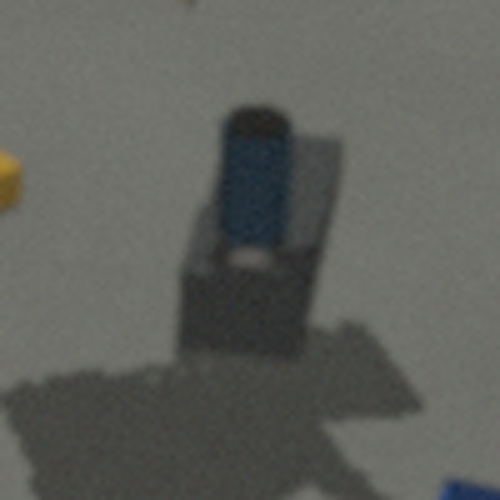

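View pics/w3.png

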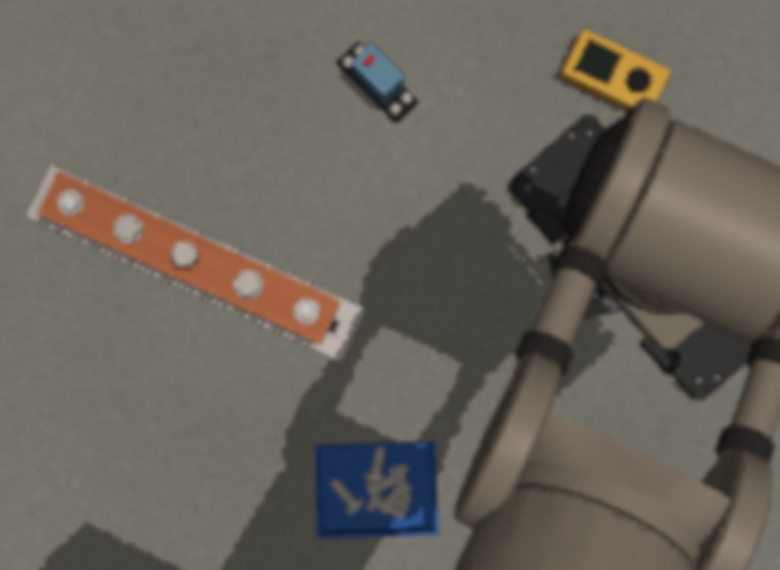

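Run:
```python
from cell import order,monitor
print(order.hand_in()); print(monitor.observe()['time'])
```

```text
the job is handed in; nothing more can be done
None
the job is handed in; nothing more can be done
```

The bolt has had its half turn and stands close to square. The driver is back upright and down in its hole. I handed in at about 53 s.

**How it went:** I gripped the driver on its handle flats and felt the socket down over the leaning head. I then pushed the bolt upright and turned it clockwise with about 3–8 N of downward press. I lifted off three times along the way to look and straighten again.

**Last checks:**
- **Turn:** about 179–180°, read from the head's flats in the wrist camera. That reading only fixes the angle within each 60°; the driver's travel gives the full count.
- **Lean:** about 0.6 mm at the head, or roughly 1°, with perhaps ±0.8° uncertainty. It started at about 7–8°.
- **Driver:** the side camera shows it upright and at the same height as at the start.
- **Bystanders:** the relay and bin appear unmoved in the top view. The meter is now partly hidden by the arm, but what shows of it is in the same place.

**What was not clean:**
- **Lean during the turn:** the arm and the driver in the grip each picked up 1–3° of tilt from contact. The camera showed about 2–3° of lean at two stops, after 56° and 92°. It also showed about 2° straight after the turn, which I corrected with the socket before putting the driver away.
- **One catch on the way down:** on one re-entry the socket rim caught on the head at about 10 N, under the 15 N limit. I backed off, shifted it, and it then slid on.
- **Position mismatch:** camera and arm positions of the socket disagreed by about 1 mm, because the driver had rocked in the grip. I allowed for this from then on.

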